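# Press the lid home on a pantry jar

## Robot

A 6-joint arm with a two-finger parallel gripper is mounted at the origin on the work surface. World frame = base frame: x ahead of the robot, y to its left, z up, the work surface at z = 0. Lengths are in m, angles in rad, forces in N, time in s.
With the tool pointing down it reaches from about 0.3 to 0.875 m from the base axis. Payload 6.4 kg.
Tool frame: the origin (TCP) lies on the centre line of the jaws, within the pads' length; the fingertips stand 22 mm ahead of it and the grasp point (between the pads) lies 3 mm ahead of it; y points along the fingers, z is the direction in which the jaws open and shut, and the axes are right-handed (so a half turn about y gives the same grasp; the last joint's range is limited). The gripper opens to 85 mm and grips with 20 to 120 N. Pads are 22 mm wide; open, the fingers measure 114 mm over their backs; the gripper's body (76 mm by 85 mm) begins 54 mm behind the grasp point. The pads swing forward as they close: fully open they stand 13 mm farther back than shut.
Start: joints at [-1.409, 0.181, 1.607, -0, 1.354, -0.206], TCP at [0.207, -0.537, 0.253] pointing down, gripper open.
Joint ranges: [-2.99, 2.99], [-0.89, 2.07], [0.3, 2.58], [-1.14, 4.28], [0, 2.63], [-3.12, 3.12]. Speed limits (rad/s): [2.57, 2.57, 3.01, 3.14, 3.14, 3.14].

## Interface

Orientations are given as a rotation vector (axis times angle).
In Python, from station import status, viewer, r gives the robot as it stands.
- The arm moves only by the tool jog_arm, never from a script. Its argument "deltas" is a list of rows, each a list of 7 numbers: the shift along the tool's x, y, z in m, then the turn, a rotation vector about the tool's x, y, z in rad, then the finger opening in m, from 0 to 0.0854. A call has 1 to 10 rows; each row shifts and turns the pose as measured when the row begins, along the tool's axes as they then stand; what a row does not reach is not made up. A row lasts 1/12 s, in which the tool goes at most 41.7 mm and 7.16 degrees, less where a joint would pass 70% of its speed; a pose out of reach is approached as far as the arm can. A call is refused whole if a number of a shift passes 0.0417 or a number of a turn 0.125, either way. A call with a gripper value outside its range is refused whole. The fingers move at their own pace and stop on an object; "grip_force" is the grip in N (left out, the last holds). Time passes only in rows, so rows that do not move let the fingers close. It gives the time, the measured TCP pose, the force and the opening at its end, in the units of the state.
- status.state(): the state, without advancing time (a new reading comes with each control period).
- viewer.capture(name): name is "side" or "top" or "wrist"; returns a dict with "image" (420x560x3 uint8, red, green, blue), "K" (3x3 intrinsics, pixels), "dist_coeffs" ([k1, k2, p1, p2, k3] as OpenCV has them; the pictures are not rectified), "position" and "orientation" of the camera in the world. Camera axes: x right, y down, z forward; pixel columns grow to the right and rows downward; lengths in m; the calibration is good to about 2 mm. A picture is of the moment at which its call begins. There is no depth.
- r.close_job(): hands the job in, once; it reports no verdict.
Trained networks look in a picture, given as the dict that the camera call returned (one of the last four; its "shot" number tells which), for a name from the list of things; names that differ only in an ending like _2 or _b are one class to them, and where a whole thing is asked for, a point or a joint stands for the part that bears it (a point fixed in the world has none). Each returns a list of dicts, best first, with "conf" (0 to 1); they miss things now and then, are a little off and sometimes report something else, mostly with a low value. They report only what shows in the picture. A call takes as long as a camera call.
- viewer.spot_in(picture, thing): "position" ([x, y, z] in m, in the coordinates of the camera as it stood for that picture, good to about 4 mm: the middle of the surface that is visible of it).
The state is a dict: "t": time; "joint_positions": joint angles; "joint_velocities": joint speeds; "joint_efforts": joint torques, N m; "position": TCP position; "tool_rot": TCP orientation; "contact_force": force on the tool from outside, world axes, zero at the start; "ft_torque": the same for the moment, N m; "opening": finger opening in m.
Only numpy, scipy, OpenCV 4.12 (cv2) and the standard library are available. Lean on these libraries where they do the work, as an engineer would, in place of code of your own. Each camera call takes 0.05 s, during which the arm holds its last target. There are 200 camera calls.

## Task

Stand the glass jar with the unseated lid upright on the bed of the lid press, back against its two stop pins and with the lid's grip bar in line with the press arm (parallel to the black line on the bed) so that the slotted foot can straddle it. Then pull the lever down to where you feel the lid stop fully home, gently enough not to strain the glass, and let the lever go back fully up; leave the jar standing in the press. Push the lid in only with the press, and leave the canister, tongs and spoon where they are.

Things in the scene. Friction and masses are not known exactly. Their poses are not given: they have to be found in the camera images.
- jar: Round glass jar 60 mm diameter, 78 mm high, 280 g, upright on the mesh riser beside the canister. Origin: centre of its underside, z up; x runs along the grip bar on its lid (either way round is the same). The lid, which turns with the jar, is a flat steel disc 56 mm wide carrying the upright bar, 44 x 10 x 16 high. Take the jar by the glass, about 65 above its underside.
- lid (a joint): How far the lid has been pushed into the jar, m: 0 proud (start), 0.007 fully home. It resists with about 9 N.
- lid_top (a point): Centre of the upper face of the lid's disc, under the grip bar: 91 mm above the jar's origin while proud, 84 when home. The bar rises 16 above it.
- press: Lid press fixed to the worktop (sizes in mm). Origin: worktop under the bed's centre; +x points from the bed to the hinge tower, along the press arm. Base plate 12 thick, x -70 to 140, y +-55. Two stop pins, 8 diameter, 20 high, at x 24.5, y +-24.5: a jar pushed in +x against both is centred. A black line on the bed runs along x. Tower at x 82 to 118, y +-27, 155 high.
- bed (a point): Centre of the jar's place on the bed's upper face, 12 mm above the worktop.
- lever_hinge (a point): Hinge axis of the lever (along the press's y), at x 100, z 136 mm of the press.
- lever (a joint): Lever angle, rad: 0 up at rest (leaning 15 degrees back from the bed), growing as it is pulled over and down to the press's -x side; 1.833 is level. Spring: 1.5 N at the handle at the top, 6 N at the bottom; pressing the lid adds 5 N. It stops where the lid is home, anywhere from 1.75 to 1.92 (the foot's screw setting differs each time); beyond that only the force rises.
- handle (a point): Middle of the lever's round cross handle, 205 mm from the hinge axis. The handle is a black bar 18 diameter, 110 long, parallel to the hinge axis (55 to either side of the 16 wide, 14 thick arm); free to take by either half. A pull above about 35 N here, against the stop, would strain the jar.
- foot: Collar on the lever 100 from the hinge, carrying the slotted foot: two aluminium prongs 36 long, 12 wide, 24 mm high, 22 apart, the slot running along the arm. Origin: on the arm's axis. With the lever level the prongs' lower faces are 35 to 45 below the arm's axis (set by a screw).
- riser: Low white wire-mesh shelf 160 x 270 mm, top 30 mm above the worktop, on which jar and canister stand. Fixed. Origin on the worktop under its centre.
- canister: Bystander: clear plastic canister, 78 diameter, 108 mm high, wide white screw lid, no bar. Origin: centre of its underside.
- tongs: Bystander: steel tongs 220 mm long lying on the worktop beyond the press. Origin at their middle, on the worktop.
- spoon: Bystander: green silicone spoon 240 mm long, lying on the worktop on the robot's side of the riser.
- organiser: Bystander, fixed: clear plastic organiser 130 x 340 mm, up to 120 high, with four lidded jars leaning in its slots, beyond the riser. Origin on the worktop under its centre.

How it is judged:
By the outcome, as a careful person would: the job done as asked, in the order asked, and still so for the second after the job is handed in, with the robot touching nothing.
It also fails if it takes over 72 s, if anything falls off the work surface, if the arm or the gripper's body presses on something with over 40 N, if the wrist force passes 120 N, or if a joint passes its speed limit or range.

## Working session

There is one attempt and no reset: what is moved stays moved. The work goes in short steps, Python scripts to look and compute and a tool call to move; the robot and the scene stay as the last step left them, time stands still between calls to the robot, and variables do not carry over. Pictures are saved under pics/ and viewed, about 8 in all and at most 12, crops included, and the job is handed in when it is done.

Besides the shell and the picture viewer there is one more tool, called after "Call:" as name([rows], argument=value, ...), one row to a line, values as JSON. jog_arm: Moves the arm, as the interface text tells. Its arguments: {"type":"object","properties":{"deltas":{"type":"array","items":{"type":"array","items":{"type":"number"}}},"grip_force":{"type":"number"}},"required":["deltas"]}

```bash
ls; mkdir -p pics
cat > h.py <<'E'
import numpy as np, cv2
from scipy.spatial.transform import Rotation as R
from station import status, viewer, r
def rot(o):
    o=np.array(o,float)
    return o if o.shape==(3,3) else (R.from_rotvec(o).as_matrix() if o.size==3 else R.from_quat(o).as_matrix())
def cam2w(c,p): return rot(c["orientation"])@np.array(p)+np.array(c["position"])
def ray(c,uv):
    n=cv2.undistortPoints(np.array([[uv]],float),np.array(c["K"]),np.array(c["dist_coeffs"]))[0,0]
    return np.array(c["position"]),rot(c["orientation"])@np.array([n[0],n[1],1])
def onz(c,uv,z):
    p,d=ray(c,uv); return p+d*(z-p[2])/d[2]
def proj(c,P):
    M=rot(c["orientation"]).T; t=-M@np.array(c["position"])
    return cv2.projectPoints(np.array(P,float).reshape(-1,1,3),cv2.Rodrigues(M)[0],t,np.array(c["K"]),np.array(c["dist_coeffs"]))[0][:,0]
def save(c,n): cv2.imwrite("pics/"+n+".png",cv2.cvtColor(c["image"],cv2.COLOR_RGB2BGR))
def st():
    s=status.state(); print("t",round(s["t"],2),"p",np.round(s["position"],4),"j",np.round(s["joint_positions"],3),"F",np.round(s["contact_force"],1),"op",round(s["opening"],4)); print(np.round(rot(s["tool_rot"]),3)); return s
E
python3 - <<'E'
from h import *
st()
for n in ("top","side"):
    c=viewer.capture(n); save(c,n+"1"); print(n,c["orientation"],np.round(c["position"],3),c["K"][0][0])
    for t in ("jar","lid_top","press","handle","foot","canister","riser","tongs","spoon","organiser"):
        d=viewer.spot_in(c,t)
        print(t,[(np.round(cam2w(c,x["position"]),3),round(x["conf"],2)) for x in d[:2]])
E
```

```text
pics
t 0.0 p [ 0.2067 -0.536   0.2524] j [-1.409  0.182  1.608 -0.     1.354 -0.206] F [ 0.   0.1 -0.1] op 0.0854
[[-0.933 -0.     0.36 ]
 [-0.36   0.002 -0.933]
 [-0.    -1.    -0.002]]
top [-2.21515568  2.1840252  -0.07477459] [0.521 0.03  1.186] 396.74991796636976
jar [(array([0.541, 0.275, 0.118]), 0.58)]
lid_top [(array([0.54 , 0.284, 0.12 ]), 0.86), (array([ 0.487, -0.255,  0.01 ]), 0.34)]
press [(array([ 0.485, -0.256,  0.009]), 0.7), (array([ 0.455, -0.307,  0.299]), 0.35)]
handle [(array([ 0.456, -0.304,  0.305]), 0.7)]
foot [(array([ 0.465, -0.282,  0.25 ]), 0.81)]
canister [(array([0.551, 0.132, 0.14 ]), 0.77)]
riser []
tongs [(array([ 0.749, -0.08 ,  0.012]), 0.7)]
spoon [(array([0.321, 0.207, 0.01 ]), 0.83)]
organiser [(array([0.773, 0.253, 0.06 ]), 0.94), (array([0.526, 0.21 , 0.029]), 0.41)]
side [-0.41550185  2.76097219 -1.13565643] [0.341 0.627 0.868] 424.32106141507427
jar [(array([0.529, 0.295, 0.123]), 0.69)]
lid_top [(array([0.536, 0.282, 0.122]), 0.56)]
press [(array([ 0.48 , -0.264,  0.012]), 0.82)]
handle [(array([ 0.457, -0.301,  0.256]), 0.72)]
foot [(array([ 0.464, -0.284,  0.242]), 0.88), (array([ 0.48 , -0.261,  0.015]), 0.72)]
canister [(array([0.541, 0.149, 0.137]), 0.78), (array([0.528, 0.293, 0.121]), 0.48)]
riser [(array([0.514, 0.231, 0.032]), 0.78)]
tongs [(array([ 0.749, -0.079,  0.006]), 0.6)]
spoon [(array([0.322, 0.203, 0.013]), 0.76)]
organiser [(array([0.763, 0.289, 0.065]), 0.57)]
```

View pics/top1.png

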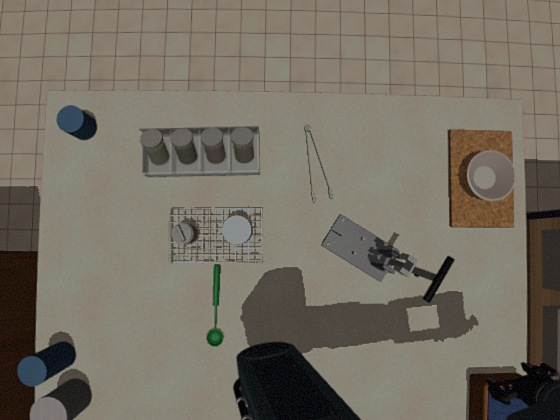

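View pics/side1.png

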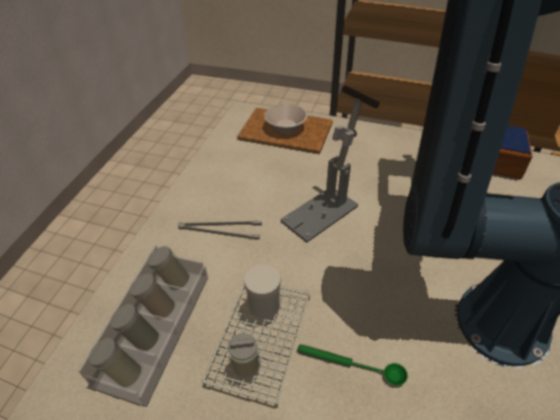

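The top view shows the jar at about (182,233) with its bar, and the press plate running from about (322,245) to (400,265). The lever leans back to its handle at about (438,279). The bed is the upper-left end, so press +x points down-right. The side view agrees. I'll get a zoomed crop and the wrist camera's pose.

Run:
```python
from h import *
c=viewer.capture("top")
im=cv2.cvtColor(c["image"],cv2.COLOR_RGB2BGR)
a=cv2.resize(im[205:310,315:460],None,fx=5,fy=5,interpolation=cv2.INTER_CUBIC)
cv2.imwrite("pics/z1.png",a[:600])
w=viewer.capture("wrist"); s=st()
Rt=rot(s["tool_rot"])
print("cam in tool",Rt.T@(np.array(w["position"])-s["position"]), "\n",Rt.T@rot(w["orientation"]),w["K"][0][0])
```

```text
t 1.2 p [ 0.2068 -0.5366  0.2533] j [-1.409  0.181  1.607  0.     1.354 -0.206] F [-0.2  0.   1. ] op 0.0854
[[-0.933  0.     0.36 ]
 [-0.36   0.    -0.933]
 [-0.    -1.    -0.   ]]
cam in tool [-7.11806685e-02 -1.20415150e-01 -7.06133975e-05] 
 [[ 1.89197451e-04  9.58367935e-01  2.85536102e-01]
 [-1.75790901e-04 -2.85536071e-01  9.58367947e-01]
 [ 9.99999967e-01 -2.31515422e-04  1.14449666e-04]] 355.59519128309444
```

View pics/z1.png

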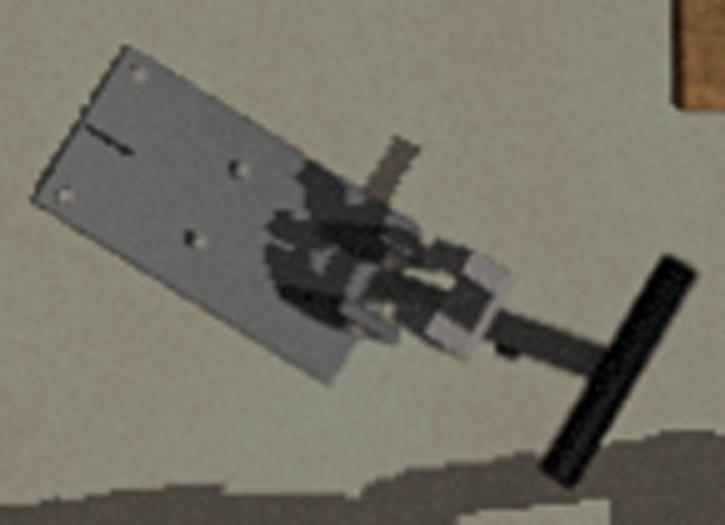

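```bash
cat >> h.py <<'E'
def Rdown(zyaw):
    z=np.array([np.cos(zyaw),np.sin(zyaw),0]); y=np.array([0,0,-1.]); return np.column_stack([np.cross(y,z),y,z])
def plan(wps,op,step=0.038,start=None):
    "rows from the pose as it stands through waypoints (pos, R)"
    s=status.state(); p=np.array(s["position"]); M=rot(s["tool_rot"])
    for q,Q in wps:
        q=np.array(q,float); rv=R.from_matrix(M.T@Q).as_rotvec()
        n=max(1,int(np.ceil(max(np.linalg.norm(q-p)/step,np.linalg.norm(rv)/0.11)))); rows=[]
        for i in range(n):
            d=np.round(M.T@(q-p)/(n-i),3); t=np.round(R.from_matrix(M.T@Q).as_rotvec()/(n-i),3)
            rows.append([float(v)+0.0 for v in [*d,*t,op]]); p=p+M@d; M=M@R.from_rotvec(t).as_matrix()
        print(n,rows)
E
python3 - <<'E'
from h import *
from scipy.optimize import least_squares
c=viewer.capture("top")
cr=np.array([[127,45],[33,202],[330,383],[238,165],[193,236],[62,196],[137,75],[132,153],[88,127]],float)
uv=(cr+.5)/5-.5+[315,205]
L=np.array([[-70,55,12],[-70,-55,12],[140,-55,12],[24.5,24.5,32],[24.5,-24.5,32]])/1000
def W(q,P): 
    a=q[2]; X=np.array([[np.cos(a),-np.sin(a),0],[np.sin(a),np.cos(a),0],[0,0,1]]); return P@X.T+[q[0],q[1],0]
f=least_squares(lambda q:(proj(c,W(q,L))-uv[:5]).ravel(),[.53,-.2,-2.1])
print("press",f.x,np.round(f.fun.reshape(-1,2),1))
hd=np.array(W(f.x,np.array([[.153,0,.334]]))[0]); print("handle",hd)
print("line", [onz(c,u,.012) for u in uv[7:]])
st()
za=f.x[2]+np.pi/2
plan([([.27,-.3,.42],Rdown(za)),([.5,-.12,.42],Rdown(za))],.085)
E
```

```text
press [ 0.52303894 -0.19152054 -2.10343726] [[-0.7 -0.8]
 [-0.9 -0.5]
 [ 0.2  0.1]
 [ 0.5  0.5]
 [ 1.   0.7]]
handle [ 0.44534398 -0.32332529  0.334     ]
line [array([ 0.53957601, -0.16463078,  0.012     ]), array([ 0.55464722, -0.13830414,  0.012     ])]
t 1.25 p [ 0.2068 -0.5365  0.2533] j [-1.409  0.181  1.607 -0.     1.354 -0.206] F [-0.2  0.1 -0.1] op 0.0852
[[-0.933 -0.     0.36 ]
 [-0.36   0.    -0.933]
 [ 0.    -1.    -0.   ]]
8 [[-0.018, -0.021, -0.025, 0.0, -0.084, 0.0, 0.085], [-0.02, -0.021, -0.023, 0.0, -0.084, 0.0, 0.085], [-0.022, -0.021, -0.021, 0.0, -0.084, 0.0, 0.085], [-0.024, -0.021, -0.02, 0.0, -0.084, 0.0, 0.085], [-0.025, -0.021, -0.017, 0.0, -0.084, 0.0, 0.085], [-0.026, -0.021, -0.015, 0.0, -0.083, 0.0, 0.085], [-0.028, -0.02, -0.013, 0.0, -0.084, 0.0, 0.085], [-0.029, -0.021, -0.011, 0.0, -0.083, 0.0, 0.085]]
8 [[-0.034, 0.0, 0.013, 0.0, 0.0, 0.0, 0.085], [-0.034, 0.0, 0.013, 0.0, 0.0, 0.0, 0.085], [-0.034, 0.0, 0.013, 0.0, 0.0, 0.0, 0.085], [-0.034, 0.0, 0.013, 0.0, 0.0, 0.0, 0.085], [-0.034, 0.0, 0.014, 0.0, 0.0, 0.0, 0.085], [-0.034, 0.0, 0.013, 0.0, 0.0, 0.0, 0.085], [-0.034, 0.0, 0.014, 0.0, 0.0, 0.0, 0.085], [-0.034, 0.0, 0.013, 0.0, 0.0, 0.0, 0.085]]
```

Call:
jog_arm([
  [-0.018,-0.021,-0.025,0,-0.084,0,0.085],
  [-0.02,-0.021,-0.023,0,-0.084,0,0.085],
  [-0.022,-0.021,-0.021,0,-0.084,0,0.085],
  [-0.024,-0.021,-0.02,0,-0.084,0,0.085],
  [-0.025,-0.021,-0.017,0,-0.084,0,0.085],
  [-0.026,-0.021,-0.015,0,-0.084,0,0.085],
  [-0.028,-0.021,-0.013,0,-0.084,0,0.085],
  [-0.029,-0.021,-0.011,0,-0.084,0,0.085],
])

```text
t: 1.92
position: [0.267, -0.2926, 0.4203]
tool_rot: [-0.918, 1.587, -1.558]
contact_force: [0.8, 0.4, 0.8]
opening: 0.0849
```

Call:
jog_arm([
  [-0.034,0,0.013,0,0,0,0.085],
  [-0.034,0,0.013,0,0,0,0.085],
  [-0.034,0,0.013,0,0,0,0.085],
  [-0.034,0,0.013,0,0,0,0.085],
  [-0.034,0,0.014,0,0,0,0.085],
  [-0.034,0,0.014,0,0,0,0.085],
  [-0.034,0,0.013,0,0,0,0.085],
  [-0.034,0,0.013,0,0,0,0.085],
  [0,0,0,0,0,0,0.085],
])

```text
t: 2.67
position: [0.5013, -0.0914, 0.4328]
tool_rot: [-0.917, 1.562, -1.573]
contact_force: [-0.9, -0.0, 0.4]
opening: 0.0847
```

Run:
```python
from h import *
s=st()
w=viewer.capture("wrist"); save(w,"w1")
print(np.array(w["position"]))
plan([([.52,.24,.35],Rdown(-.533))],.085)
```

```text
t 2.67 p [ 0.5013 -0.0914  0.4328] j [-0.416 -0.066  1.512  0.004  1.685  0.089] F [-0.9 -0.   0.4] op 0.0847
[[-0.483  0.012  0.876]
 [-0.876 -0.    -0.483]
 [-0.005 -1.     0.01 ]]
[ 0.53368385 -0.0282357   0.55360853]
10 [[-0.03, 0.008, -0.014, -0.001, 0.003, 0.0, 0.085], [-0.03, 0.008, -0.015, -0.001, 0.003, 0.0, 0.085], [-0.03, 0.008, -0.015, -0.001, 0.003, 0.0, 0.085], [-0.03, 0.008, -0.015, -0.001, 0.003, -0.001, 0.085], [-0.03, 0.008, -0.015, -0.001, 0.003, 0.0, 0.085], [-0.03, 0.009, -0.015, -0.001, 0.003, -0.001, 0.085], [-0.03, 0.008, -0.015, -0.001, 0.003, 0.0, 0.085], [-0.03, 0.009, -0.015, -0.001, 0.003, -0.001, 0.085], [-0.03, 0.008, -0.014, -0.001, 0.002, 0.0, 0.085], [-0.029, 0.009, -0.015, -0.001, 0.003, -0.001, 0.085]]
```

View pics/w1.png

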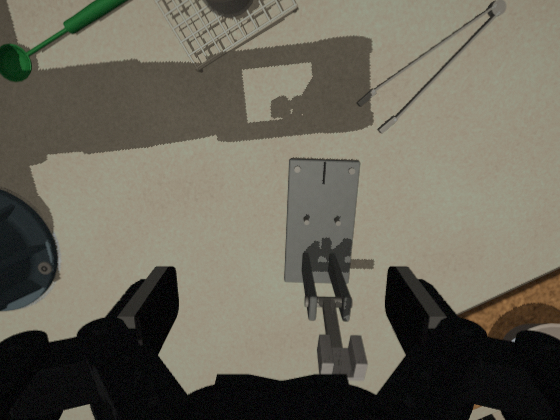

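The press plate's corners are at (291,158), (359,161), (286,281) and (355,283), the pin tops at (306,219) and (338,220), and the black line at x≈324. I'll fix the press pose from these later, and go on to look at the jar now.

Call:
jog_arm([
  [-0.028,0.008,-0.014,-0.001,0.003,0,0.085],
  [-0.028,0.008,-0.014,-0.001,0.003,0,0.085],
  [-0.028,0.008,-0.014,-0.001,0.003,0,0.085],
  [-0.028,0.008,-0.014,-0.001,0.003,0,0.085],
  [-0.028,0.008,-0.014,-0.001,0.003,0,0.085],
  [-0.028,0.008,-0.014,-0.001,0.003,0,0.085],
  [-0.028,0.008,-0.014,-0.001,0.003,0,0.085],
  [-0.028,0.008,-0.014,-0.001,0.003,0,0.085],
  [-0.028,0.008,-0.014,-0.001,0.003,0,0.085],
  [0,0,0,0,0,0,0.085],
])

```text
t: 3.55
position: [0.5147, 0.1903, 0.3579]
tool_rot: [-0.897, 1.595, -1.602]
contact_force: [-0.4, 0.2, -0.5]
opening: 0.0849
```

Run:
```python
from h import *
s=st()
w=viewer.capture("wrist"); save(w,"w2")
for t in ("jar","lid_top","canister"):
    print(t,[(np.round(cam2w(w,x["position"]),3),round(x["conf"],2),np.round(proj(w,cam2w(w,x["position"])),0)) for x in viewer.spot_in(w,t)[:2]])
print(np.array(w["position"]))
```

```text
t 3.55 p [0.5147 0.1903 0.3579] j [ 0.139  0.052  1.54  -0.003  1.547  0.686] F [-0.4  0.2 -0.5] op 0.0849
[[-0.519  0.003  0.855]
 [-0.855 -0.003 -0.519]
 [ 0.    -1.     0.004]]
jar [(array([0.537, 0.279, 0.12 ]), 0.64, array([[252.,  83.]]))]
lid_top [(array([0.539, 0.28 , 0.119]), 0.58, array([[255.,  81.]]))]
canister []
[0.55068974 0.2521508  0.47829719]
```

View pics/w2.png

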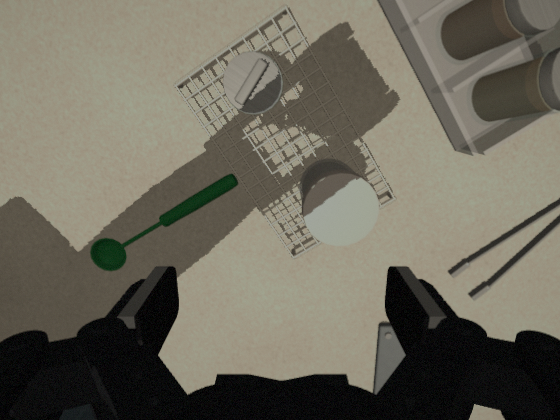

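The jar's lid is at about (253,80) with its bar running from (240,103) to (267,60), and the canister is at about (340,205). I'll zoom in on the lid and fit the press pose.

```bash
cat >> h.py <<'E'
def W(q,P): 
    a=q[2]; X=np.array([[np.cos(a),-np.sin(a),0],[np.sin(a),np.cos(a),0],[0,0,1]]); return np.asarray(P)@X.T+[q[0],q[1],0]
E
python3 - <<'E'
from h import *
from scipy.optimize import least_squares
w=viewer.capture("wrist")
im=cv2.imread("pics/w2.png")
cv2.imwrite("pics/z2.png",cv2.resize(im[40:125,205:300],None,fx=7,fy=7,interpolation=cv2.INTER_CUBIC))
c=dict(w); 
# camera pose at w1 shot from the tool pose then
T=rot([-0.917,1.562,-1.573]); s=status.state(); Ts=rot(s["tool_rot"])
c["orientation"]=T@Ts.T@rot(w["orientation"]); c["position"]=[0.53368385,-0.0282357,0.55360853]
uv=np.array([[291,158],[359,161],[286,281],[306,218.5],[338,220],[324,161]],float)
L=np.array([[-70,-55,12],[-70,55,12],[140,-55,12],[24.5,-24.5,32],[24.5,24.5,32],[-66,0,12]])/1000
f=least_squares(lambda q:(proj(c,W(q,L))-uv).ravel()[:10],[.523,-.1915,-2.1])
print("press wrist",f.x,np.round(f.fun.reshape(-1,2),1), proj(c,W(f.x,[[0,0,.012],[-.035,0,.012]])))
E
```

```text
press wrist [ 0.52159609 -0.1949454  -2.10230611] [[-2.  -0.9]
 [ 1.7 -2. ]
 [-1.3  0. ]
 [ 1.   2. ]
 [ 0.5  1.2]] [[322.1633628  202.14233248]
 [323.51397037 180.48826084]]
```

View pics/z2.png

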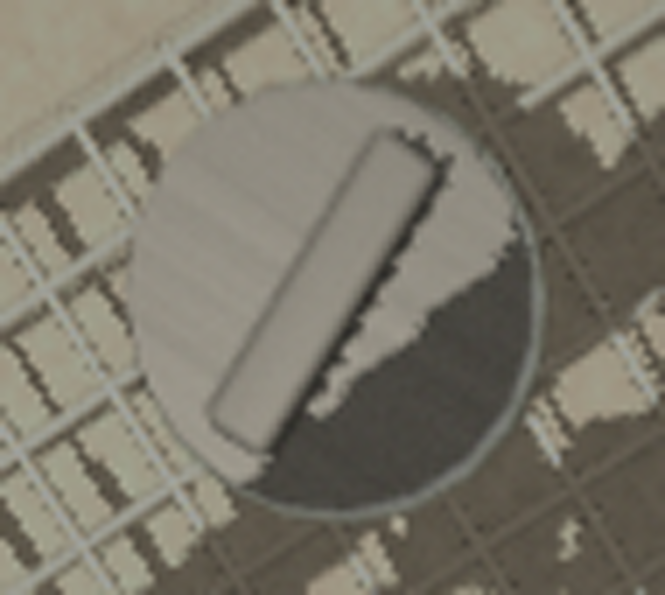

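Run:
```python
from h import *
s=st(); w=viewer.capture("wrist")
px=lambda u:(np.array(u)+.5)/7-.5+[205,40]
a,b=[onz(w,px(u),.137) for u in ((410,149),(238,431))]
print("bar",a,b,np.linalg.norm(a-b),"mid",(a+b)/2,"yaw",np.arctan2(*(a-b)[1::-1]))
# rim of the disc/glass: fit of a circle at z .121 and .108
for z in (.121,.108):
    P=np.array([onz(w,px(u),z) for u in ((133,295),(543,300),(325,82),(340,517))]); print(z,P[:, :2].mean(0),np.linalg.norm(P[0]-P[1]),np.linalg.norm(P[2]-P[3]))
```

```text
t 3.8 p [0.5162 0.1855 0.3604] j [ 0.131  0.048  1.539 -0.005  1.548  0.682] F [ 0.5 -0.1  0.7] op 0.0855
[[-0.523  0.007  0.852]
 [-0.852 -0.004 -0.523]
 [-0.    -1.     0.008]]
bar [0.55838829 0.28367564 0.137     ] [0.52035088 0.26620297 0.137     ] 0.04185855929607545 mid [0.53936958 0.2749393  0.137     ] yaw 0.4306062467281182
0.121 [0.53963079 0.2743441 ] 0.055975760152182884 0.05631393601563708
0.108 [0.53918386 0.27531684] 0.05799839842255533 0.05834879399399878
```

Run:
```python
from h import *
s=status.state(); w=viewer.capture("wrist"); px=lambda u:(np.array(u)+.5)/7-.5+[205,40]
c=dict(w); c["orientation"]=rot([-0.897,1.595,-1.602])@rot(s["tool_rot"]).T@rot(w["orientation"]); c["position"]=[0.55068974,0.2521508,0.47829719]
a,b=[onz(c,px(u),.137) for u in ((410,149),(238,431))]
print("bar mid",(a+b)/2,"yaw",np.arctan2(*(a-b)[1::-1]))
P=np.array([onz(c,px(u),.121) for u in ((133,295),(543,300),(325,82),(340,517))]); print("disc",P.mean(0))
save(w,"w3"); im=cv2.imread("pics/w3.png"); g=cv2.cvtColor(im,cv2.COLOR_BGR2GRAY)
# independent check: the picture now, network
print([(np.round(cam2w(w,x["position"]),4),round(x["conf"],2)) for x in viewer.spot_in(w,"lid_top")])
yb=np.arctan2(*(a-b)[1::-1]); m=(a+b)/2
# tool x = -bar axis (yaw yb+pi) -> z yaw = x yaw + pi/2
for zy in (yb+np.pi/2,yb-np.pi/2): print("zyaw",zy,"j6",np.arctan2(m[1],m[0])-zy)
```

```text
bar mid [0.53684519 0.28012952 0.137     ] yaw 0.4348412232571645
disc [0.53704713 0.27958448 0.121     ]
[(array([0.5404, 0.2789, 0.1221]), 0.64), (array([ 0.7259, -0.0861,  0.007 ]), 0.36)]
zyaw 2.005637550052061 j6 -1.5246970098741073
zyaw -1.135955103537732 j6 1.6168956437156856
```

Run:
```python
from h import *
st(); plan([([.538,.2797,.24],Rdown(-1.136))],.085)
```

```text
t 3.95 p [0.5163 0.1857 0.3603] j [ 0.132  0.048  1.539 -0.005  1.548  0.683] F [0.3 0.1 1. ] op 0.085
[[-0.524  0.007  0.852]
 [-0.852 -0.004 -0.523]
 [-0.    -1.     0.008]]
6 [[-0.015, 0.02, -0.005, -0.001, 0.098, 0.0, 0.085], [-0.015, 0.02, -0.007, -0.001, 0.097, -0.001, 0.085], [-0.014, 0.02, -0.008, -0.001, 0.098, 0.0, 0.085], [-0.013, 0.02, -0.009, -0.002, 0.097, -0.001, 0.085], [-0.012, 0.02, -0.011, -0.001, 0.098, 0.0, 0.085], [-0.011, 0.02, -0.012, -0.002, 0.097, -0.001, 0.085]]
```

Call:
jog_arm([
  [-0.015,0.02,-0.005,-0.001,0.098,0,0.085],
  [-0.015,0.02,-0.007,-0.001,0.098,0,0.085],
  [-0.014,0.02,-0.008,-0.001,0.098,0,0.085],
  [-0.013,0.02,-0.009,-0.002,0.098,0,0.085],
  [-0.012,0.02,-0.011,-0.001,0.098,0,0.085],
  [-0.011,0.02,-0.012,-0.002,0.098,0,0.085],
  [0,0,0,0,0,0,0.085],
  [0,0,0,0,0,0,0.085],
])

```text
t: 4.62
position: [0.5452, 0.2759, 0.241]
tool_rot: [-0.385, 2.0, -2.001]
contact_force: [-0.4, -0.8, 0.7]
opening: 0.0851
```

Run:
```python
from h import *
st(); plan([([.538,.2797,.24],Rdown(-1.136)),([.538,.2797,.094],Rdown(-1.136))],.085,step=.025)
```

```text
t 4.62 p [0.5452 0.2759 0.241 ] j [ 0.275  0.262  1.535 -0.002  1.332  1.453] F [-0.4 -0.8  0.7] op 0.0851
[[-0.924  0.013  0.383]
 [-0.383  0.002 -0.924]
 [-0.013 -1.     0.003]]
1 [[0.005, 0.001, -0.006, -0.003, -0.042, -0.012, 0.085]]
6 [[0.0, 0.024, 0.0, 0.0, 0.0, 0.0, 0.085], [0.0, 0.024, 0.0, 0.0, 0.0, 0.0, 0.085], [0.0, 0.024, 0.0, 0.0, 0.0, 0.0, 0.085], [0.0, 0.025, 0.0, 0.0, 0.0, 0.0, 0.085], [0.0, 0.024, 0.0, 0.0, 0.0, 0.0, 0.085], [0.0, 0.025, 0.0, 0.0, 0.0, 0.0, 0.085]]
```

Call:
jog_arm([
  [0.005,0.001,-0.006,-0.003,-0.042,-0.012,0.085],
  [0,0,0,0,0,0,0.085],
  [0,0.024,0,0,0,0,0.085],
  [0,0.024,0,0,0,0,0.085],
  [0,0,0,0,0,0,0.085],
  [0,0,0,0,0,0,0.085],
])

```text
t: 5.12
position: [0.5436, 0.2748, 0.2003]
tool_rot: [-0.427, 1.971, -1.974]
contact_force: [0.4, -1.2, 0.6]
opening: 0.0852
```

Run:
```python
from h import *
st(); plan([([.538,.2797,.094],Rdown(-1.136))],.085,step=.025)
```

```text
t 5.12 p [0.5436 0.2748 0.2003] j [ 0.275  0.297  1.577 -0.002  1.254  1.406] F [ 0.4 -1.2  0.6] op 0.0852
[[-0.905  0.014  0.426]
 [-0.426  0.001 -0.905]
 [-0.013 -1.     0.004]]
5 [[0.001, 0.021, -0.001, -0.001, 0.001, -0.003, 0.085], [0.001, 0.021, -0.002, -0.001, 0.001, -0.002, 0.085], [0.001, 0.021, -0.001, -0.001, 0.001, -0.003, 0.085], [0.0, 0.022, -0.002, -0.001, 0.001, -0.002, 0.085], [0.001, 0.021, -0.001, 0.0, 0.001, -0.003, 0.085]]
```

Call:
jog_arm([
  [0.005,0.0,-0.006,-0.003,0,-0.013,0.085],
  [0.003,0.021,-0.003,-0.001,0.001,-0.007,0.085],
  [0.001,0.021,-0.003,0,0.001,-0.005,0.085],
  [0.001,0,-0.001,0,0,-0.003,0.085],
  [0,0,0,0,0,0,0.085],
])

```text
t: 5.53
position: [0.5329, 0.2825, 0.1682]
tool_rot: [-0.443, 1.978, -1.985]
contact_force: [0.6, 0.2, 0.7]
opening: 0.0852
```

Run:
```python
from h import *
st(); plan([([.538,.2797,.094],Rdown(-1.136))],.085,step=.025)
w=viewer.capture("wrist"); print([(np.round(cam2w(w,x["position"]),4),round(x["conf"],2)) for x in viewer.spot_in(w,"lid_top")])
```

```text
t 5.53 p [0.5329 0.2825 0.1682] j [ 0.292  0.331  1.603 -0.003  1.211  1.428] F [0.6 0.2 0.7] op 0.0852
[[-0.906 -0.003  0.422]
 [-0.422 -0.004 -0.906]
 [ 0.004 -1.     0.002]]
3 [[-0.001, 0.025, 0.002, -0.001, 0.0, 0.001, 0.085], [-0.001, 0.025, 0.001, -0.001, 0.001, 0.002, 0.085], [-0.002, 0.024, 0.002, 0.0, 0.0, 0.001, 0.085]]
[(array([0.5414, 0.2822, 0.1193]), 0.79)]
```

Call:
jog_arm([
  [-0.003,0.02,0.002,0,0,0.001,0.085],
  [-0.002,0.02,0.001,0,0,0.001,0.085],
  [-0.001,0.018,0.001,0,0,0.001,0.085],
  [0,0.012,0,0,0,0,0.085],
  [0,0.005,0,0,0,0,0.085],
  [0,0,0,0,0,0,0.085],
])

```text
t: 6.13
position: [0.5475, 0.283, 0.102]
tool_rot: [-0.42, 1.972, -1.975]
contact_force: [-0.1, -0.5, -0.4]
opening: 0.0855
```

Run:
```python
from h import *
st(); plan([([.539,.2805,.094],Rdown(-1.136))],.085,step=.025)
w=viewer.capture("wrist"); print([(np.round(cam2w(w,x["position"]),4),round(x["conf"],2)) for x in viewer.spot_in(w,"lid_top")])
```

```text
t 6.13 p [0.5475 0.283  0.102 ] j [ 0.286  0.43   1.619 -0.003  1.075  1.422] F [-0.1 -0.5 -0.4] op 0.0855
[[-0.906  0.017  0.423]
 [-0.423  0.002 -0.906]
 [-0.016 -1.     0.005]]
1 [[0.009, 0.008, -0.001, -0.005, 0.001, -0.016, 0.085]]
[(array([0.5536, 0.2884, 0.1187]), 0.93), (array([0.5551, 0.2872, 0.1222]), 0.28)]
```

Run:
```python
from h import *
s=st(); w=viewer.capture("wrist"); save(w,"w4"); t=viewer.capture("top")
for c in (w,t): print([(np.round(cam2w(c,x["position"]),4),round(x["conf"],2)) for x in viewer.spot_in(c,"lid_top")])
print(proj(w,[[.539,.2805,.121],[.539,.2805,.137]]))
```

```text
t 6.23 p [0.5481 0.2832 0.1032] j [ 0.286  0.429  1.618 -0.003  1.076  1.422] F [0.5 0.4 1.1] op 0.0849
[[-0.906  0.019  0.423]
 [-0.423  0.003 -0.906]
 [-0.018 -1.     0.005]]
[(array([0.5498, 0.2856, 0.1206]), 0.56)]
[]
[[278.08044598 346.11564078]
 [277.8974407  380.78380166]]
```

View pics/w4.png

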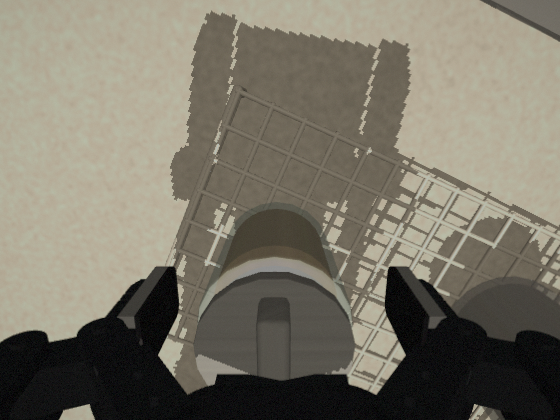

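The jar is centred between the fingers, with its bar vertical in the picture (about (273,298) down to (270,380)). The disc's centre row is about 346, so the tool needs to shift about 9 mm along its +x. I'll make that move, settle and check.

Call:
jog_arm([
  [0.005,0.005,-0.001,-0.003,0,-0.01,0.085],
  [0.003,0.003,0,-0.002,0,-0.006,0.085],
  [0,0,0,0,0,0,0.085],
  [0,0,0,0,0,0,0.085],
])

```text
t: 6.77
position: [0.5404, 0.2809, 0.096]
tool_rot: [-0.436, 1.979, -1.978]
contact_force: [0.7, 0.8, -0.7]
opening: 0.0852
```

Run:
```python
from h import *
st(); plan([([.539,.2805,.094],Rdown(-1.136))],.085,step=.025)
```

```text
t 6.77 p [0.5404 0.2809 0.096 ] j [0.285 0.432 1.631 0.    1.076 1.418] F [ 0.7  0.8 -0.7] op 0.0852
[[-0.906  0.003  0.423]
 [-0.423  0.001 -0.906]
 [-0.003 -1.     0.   ]]
1 [[0.001, 0.002, 0.0, 0.0, 0.002, -0.003, 0.085]]
```

Call:
jog_arm([
  [0,0,0,0,0,0,0.05],
  [0,0,0,0,0,0,0.05],
  [0,0,0,0,0,0,0.05],
  [0,0,0,0,0,0,0.05],
  [0,0,0,0,0,0,0.05],
  [0,0,0,0,0,0,0.05],
], grip_force=40)

```text
t: 7.27
position: [0.5404, 0.2811, 0.0962]
tool_rot: [-0.436, 1.979, -1.978]
contact_force: [-0.1, 0.5, 0.2]
opening: 0.059
```

Call:
jog_arm([
  [0,0,0,0,0,0,0.05],
  [0,-0.01,0,0,0,0,0.05],
  [0,-0.02,0,0,0,0,0.05],
  [0,-0.03,0,0,0,0,0.05],
  [0,-0.03,0,0,0,0,0.05],
  [0,-0.02,0,0,0,0,0.05],
  [0,-0.01,0,0,0,0,0.05],
  [0,0,0,0,0,0,0.05],
])

```text
t: 7.93
position: [0.5363, 0.2794, 0.2184]
tool_rot: [-0.449, 1.982, -1.984]
contact_force: [0.2, -0.2, -2.1]
opening: 0.059
```

Run:
```python
from h import *
st(); q=[.522,-.1935,-2.103]
for b in (-.06,):
    P=W(q,[[b,0,.2]])[0]; print(P); plan([(P,Rdown(-.532))],.05,step=.03)
```

```text
t 7.93 p [0.5363 0.2794 0.2184] j [ 0.284  0.283  1.556 -0.     1.311  1.418] F [ 0.2 -0.2 -2.1] op 0.059
[[-0.906 -0.008  0.423]
 [-0.423 -0.003 -0.906]
 [ 0.009 -1.    -0.001]]
[ 0.55244601 -0.14179854  0.2       ]
15 [[0.011, 0.001, 0.026, 0.0, -0.04, 0.001, 0.05], [0.012, 0.001, 0.025, 0.0, -0.04, 0.0, 0.05], [0.013, 0.001, 0.025, 0.0, -0.04, 0.001, 0.05], [0.014, 0.001, 0.024, 0.0, -0.04, 0.0, 0.05], [0.015, 0.001, 0.024, 0.0, -0.04, 0.001, 0.05], [0.016, 0.001, 0.023, 0.0, -0.04, 0.0, 0.05], [0.017, 0.001, 0.023, 0.0, -0.04, 0.001, 0.05], [0.018, 0.001, 0.022, 0.0, -0.04, 0.0, 0.05], [0.018, 0.002, 0.021, 0.001, -0.04, 0.0, 0.05], [0.019, 0.001, 0.02, 0.0, -0.04, 0.001, 0.05], [0.02, 0.002, 0.02, 0.001, -0.04, 0.0, 0.05], [0.021, 0.001, 0.019, 0.0, -0.041, 0.001, 0.05], [0.022, 0.002, 0.018, 0.001, -0.04, 0.0, 0.05], [0.022, 0.001, 0.017, 0.0, -0.041, 0.001, 0.05], [0.023, 0.002, 0.016, 0.001, -0.04, 0.0, 0.05]]
```

Grip is good (opening 59 mm, weight felt). The path crosses the canister, so I'm rising first.

Call:
jog_arm([
  [0,-0.02,0,0,0,0,0.05],
  [0,-0.025,0,0,0,0,0.05],
  [0.008,-0.015,0.015,0,-0.02,0,0.05],
  [0.012,0,0.025,0,-0.04,0,0.05],
  [0.013,0,0.025,0,-0.04,0,0.05],
  [0.014,0,0.024,0,-0.04,0,0.05],
  [0.015,0,0.024,0,-0.04,0,0.05],
  [0.016,0,0.023,0,-0.04,0,0.05],
  [0.017,0,0.023,0,-0.04,0,0.05],
  [0.018,0,0.022,0,-0.04,0,0.05],
])

```text
t: 8.77
position: [0.5332, 0.0624, 0.268]
tool_rot: [-0.738, 1.792, -1.778]
contact_force: [0.8, 0.4, -2.6]
opening: 0.059
```

Run:
```python
from h import *
st(); q=[.522,-.1935,-2.103]
P=W(q,[[-.06,0,.2]])[0]; plan([(P,Rdown(-.532))],.05,step=.028)
```

```text
t 8.77 p [0.5332 0.0624 0.268 ] j [-0.101  0.101  1.667 -0.006  1.4    0.71 ] F [ 0.8  0.4 -2.6] op 0.059
[[-0.725 -0.027  0.689]
 [-0.689 -0.003 -0.725]
 [ 0.022 -1.    -0.016]]
8 [[0.016, 0.009, 0.02, 0.002, -0.035, 0.002, 0.05], [0.016, 0.008, 0.02, 0.002, -0.035, 0.002, 0.05], [0.017, 0.009, 0.019, 0.003, -0.035, 0.003, 0.05], [0.018, 0.008, 0.019, 0.002, -0.035, 0.002, 0.05], [0.018, 0.009, 0.018, 0.003, -0.035, 0.003, 0.05], [0.019, 0.008, 0.017, 0.002, -0.035, 0.002, 0.05], [0.02, 0.009, 0.016, 0.003, -0.034, 0.003, 0.05], [0.02, 0.008, 0.016, 0.002, -0.035, 0.002, 0.05]]
```

Call:
jog_arm([
  [0.016,0.009,0.02,0.002,-0.035,0.002,0.05],
  [0.016,0.008,0.02,0.002,-0.035,0.002,0.05],
  [0.017,0.009,0.019,0.003,-0.035,0.003,0.05],
  [0.018,0.008,0.019,0.002,-0.035,0.002,0.05],
  [0.018,0.008,0.018,0.003,-0.035,0.003,0.05],
  [0.015,0.006,0.013,0.002,-0.035,0.002,0.05],
  [0.008,0.003,0.007,0.002,-0.03,0.002,0.05],
  [0,0,0,0,0,0,0.05],
  [0,0,0,0,0,0,0.05],
])

```text
t: 9.52
position: [0.5413, -0.1079, 0.2006]
tool_rot: [-0.905, 1.631, -1.603]
contact_force: [-0.5, 0.6, -2.3]
opening: 0.0592
```

Run:
```python
from h import *
s=st(); q=[.522,-.1935,-2.103]
print("in press",W([0,0,-q[2]],[np.array(s["position"])-[q[0],q[1],0]]))
P=W(q,[[-.022,0,.12]])[0]; plan([(P,Rdown(-.532))],.05,step=.02)
w=viewer.capture("wrist"); save(w,"w5"); t=viewer.capture("top"); save(t,"top5")
im=cv2.imread("pics/top5.png"); 
a=cv2.resize(im[195:290,310:420],None,fx=4,fy=4,interpolation=cv2.INTER_CUBIC)
b=cv2.imread("pics/w5.png")[0:420,150:430]
o=np.zeros((420,730,3),np.uint8); o[:380,:440]=a; o[:,445:725]=b; cv2.imwrite("pics/m5.png",o)
```

```text
t 9.52 p [ 0.5413 -0.1079  0.2006] j [-0.409  0.198  1.699 -0.005  1.268  0.158] F [-0.5  0.6 -2.3] op 0.0592
[[-0.536 -0.023  0.844]
 [-0.844  0.005 -0.536]
 [ 0.008 -1.    -0.021]]
in press [[-0.08357256 -0.02679978  0.20058652]]
6 [[0.01, 0.013, 0.005, 0.004, -0.006, 0.001, 0.05], [0.01, 0.013, 0.005, 0.004, -0.005, 0.001, 0.05], [0.01, 0.014, 0.005, 0.003, -0.006, 0.001, 0.05], [0.01, 0.014, 0.005, 0.004, -0.005, 0.002, 0.05], [0.01, 0.013, 0.005, 0.003, -0.006, 0.001, 0.05], [0.011, 0.014, 0.004, 0.004, -0.005, 0.002, 0.05]]
```

View pics/m5.png

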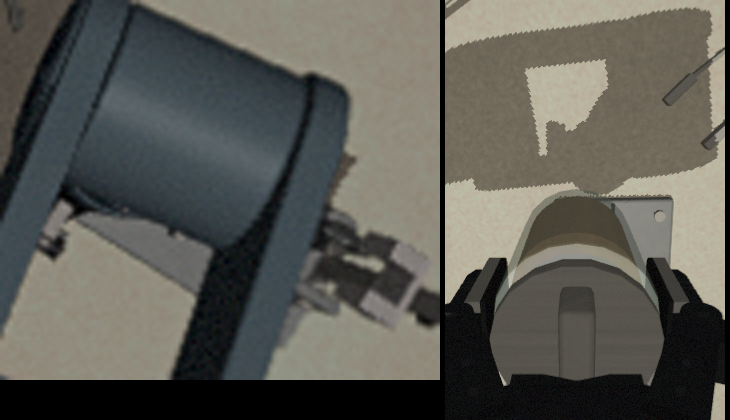

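The jar is held with its bar vertical in the wrist view, in line with tool x. The forearm may come near the lever, so I'll check clearance from both fixed cameras.

Run:
```python
from h import *
c=viewer.capture("side"); save(c,"side5")
a=cv2.imread("pics/side5.png"); b=cv2.imread("pics/top5.png")
o=np.zeros((420,800,3),np.uint8); o[:,:430]=a[:,130:560]; o[:,435:795]=b[:,130:490]; cv2.imwrite("pics/m6.png",o)
```

```text
(no output)
```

View pics/m6.png

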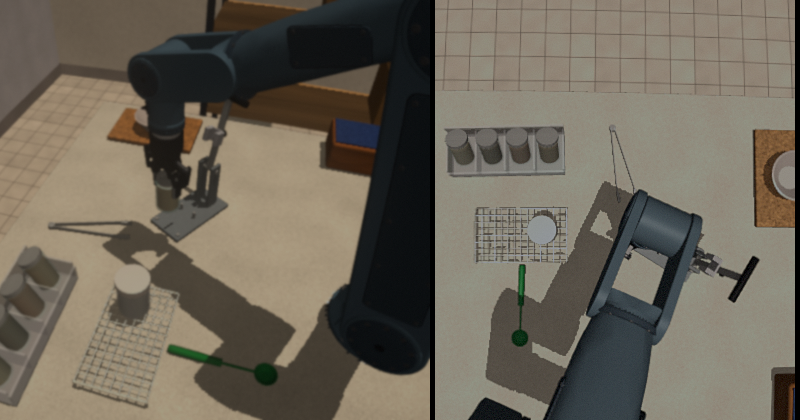

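Clear: the wrist is well above the press, and the beam's edge will stay at least 70 mm from the handle. Now I'll move over the bed.

Call:
jog_arm([
  [0.011,0.01,0.006,0.006,-0.006,0.002,0.05],
  [0.011,0.01,0.006,0.005,-0.006,0.001,0.05],
  [0.011,0.01,0.006,0.004,-0.006,0.001,0.05],
  [0.01,0.01,0.005,0.004,-0.006,0.001,0.05],
  [0.006,0.01,0.003,0.002,-0.005,0.001,0.05],
  [0,0.01,0,0,0,0,0.05],
  [0,0,0,0,0,0,0.05],
  [0,0,0,0,0,0,0.05],
])

```text
t: 10.33
position: [0.5417, -0.156, 0.1431]
tool_rot: [-0.908, 1.576, -1.589]
contact_force: [0.8, 0.6, -2.8]
opening: 0.0589
```

```bash
cat >> h.py <<'E'
Q=[.522,-.1935,-2.103]
def inpress(p): return W([0,0,-Q[2]],[np.array(p)-[Q[0],Q[1],0]])[0]
E
python3 - <<'E'
from h import *
s=st(); print("in press",inpress(s["position"]))
plan([(W(Q,[[-.02,0,.11]])[0],Rdown(-.532))],.05,step=.015)
E
```

```text
t 10.33 p [ 0.5417 -0.156   0.1431] j [-4.910e-01  2.740e-01  1.734e+00  1.000e-03  1.124e+00  3.200e-02] F [ 0.8  0.6 -2.8] op 0.0589
[[-0.501  0.009  0.866]
 [-0.866 -0.003 -0.501]
 [-0.001 -1.     0.009]]
in press [-0.04232276 -0.0020152   0.14312345]
3 [[0.007, 0.011, 0.001, -0.003, 0.003, 0.0, 0.05], [0.008, 0.011, 0.0, -0.003, 0.002, -0.001, 0.05], [0.007, 0.011, 0.001, -0.003, 0.003, 0.0, 0.05]]
```

Call:
jog_arm([
  [0.007,0.011,0.001,-0.003,0.003,0,0.05],
  [0.007,0.011,0,-0.003,0.002,0,0.05],
  [0.004,0.011,0.001,-0.002,0.002,0,0.05],
  [0,0.011,0,0,0,0,0.05],
  [0,0.004,0,0,0,0,0.05],
  [0,0,0,0,0,0,0.05],
  [0,0,0,0,0,0,0.05],
])

```text
t: 10.92
position: [0.5343, -0.1725, 0.0902]
tool_rot: [-0.908, 1.589, -1.587]
contact_force: [0.6, -0.1, -3.1]
opening: 0.0591
```

Run:
```python
from h import *
s=st(); print("in press",inpress(s["position"]))
w=viewer.capture("wrist"); save(w,"w6"); print(proj(w,W(Q,[[-.066,0,.012],[-.035,0,.012],[-.07,-.055,.012],[-.07,.055,.012]])))
plan([(W(Q,[[-.02,0,.079]])[0],Rdown(-.532))],.05,step=.015)
```

```text
t 10.92 p [ 0.5343 -0.1725  0.0902] j [-0.525  0.352  1.758  0.002  1.031  0.005] F [ 0.6 -0.1 -3.1] op 0.0591
[[-0.506  0.001  0.862]
 [-0.862  0.002 -0.506]
 [-0.002 -1.     0.   ]]
in press [-2.42868586e-02 -5.61462667e-05  9.02115178e-02]
[[283.27208669 156.29549795]
 [283.12416513 209.28245584]
 [184.50170731 149.02178953]
 [382.05663647 149.27656993]]
1 [[0.004, 0.011, 0.0, 0.0, 0.001, -0.002, 0.05]]
```

View pics/w6.png

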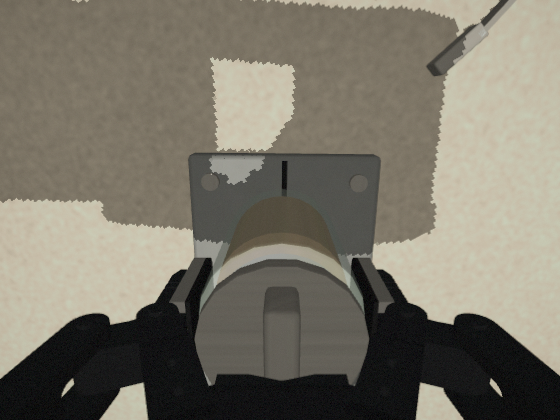

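The jar hangs just above the bed. The black line at x≈284.5 and the grip bar at x≈282 are both vertical in the picture, so they are parallel, and the plate edge is level. Lowering to contact.

Call:
jog_arm([
  [0.001,0.006,0,0,0,0,0.05],
  [0.001,0.004,0,0,0,0,0.05],
  [0,0.002,0,0,0,0,0.05],
  [0,0.002,0,0,0,0,0.05],
  [0,0,0,0,0,0,0.05],
])

```text
t: 11.38
position: [0.535, -0.175, 0.0786]
tool_rot: [-0.906, 1.585, -1.589]
contact_force: [0.1, 0.4, -3.5]
opening: 0.0591
```

Run:
```python
from h import *
s=st(); print("in press",inpress(s["position"]))
```

```text
t 11.38 p [ 0.535  -0.175   0.0786] j [-5.280e-01  3.710e-01  1.761e+00  2.000e-03  1.006e+00  1.000e-03] F [ 0.1  0.4 -3.5] op 0.0591
[[-0.505  0.004  0.863]
 [-0.863 -0.    -0.505]
 [-0.002 -1.     0.004]]
in press [-0.02254157  0.00176316  0.07862425]
```

Call:
jog_arm([
  [0,0.002,-0.001,0,-0.002,0,0.05],
  [0,0.002,0,0,0,0,0.05],
  [0,0,0,0,0,0,0.05],
])

```text
t: 11.63
position: [0.5355, -0.1752, 0.0789]
tool_rot: [-0.907, 1.58, -1.589]
contact_force: [0.2, -0.3, -3.1]
opening: 0.0591
```

Call:
jog_arm([
  [0,0.004,0,0,0,0,0.05],
  [0,0.004,0,0,0,0,0.05],
])

```text
t: 11.8
position: [0.5367, -0.1759, 0.0777]
tool_rot: [-0.908, 1.579, -1.59]
contact_force: [-24.1, 10.2, 52.7]
opening: 0.0589
```

Call:
jog_arm([
  [0,-0.001,0,0,0,0,0.05],
  [0,0,0,0,0,0,0.05],
])

```text
t: 11.97
position: [0.5376, -0.1762, 0.081]
tool_rot: [-0.907, 1.576, -1.592]
contact_force: [-0.3, 0.7, -3.0]
opening: 0.0591
```

Run:
```python
from h import *
s=st(); print("in press",inpress(s["position"]))
```

```text
t 11.97 p [ 0.5376 -0.1762  0.081 ] j [-5.270e-01  3.700e-01  1.757e+00  1.000e-03  1.005e+00 -1.000e-03] F [-0.3  0.7 -3. ] op 0.0591
[[-0.502  0.009  0.865]
 [-0.865 -0.005 -0.502]
 [-0.001 -1.     0.01 ]]
in press [-0.02278868  0.00470345  0.08101481]
```

Call:
jog_arm([
  [0.003,0,-0.004,-0.008,0.006,0.002,0.05],
  [0.004,0,-0.003,-0.004,0.003,0,0.05],
  [0.004,0,-0.001,0,0,0,0.05],
  [0.003,0,0,0,0,0,0.05],
  [0,0,0,0,0,0,0.05],
])

```text
t: 12.38
position: [0.5212, -0.1845, 0.0782]
tool_rot: [-0.906, 1.597, -1.587]
contact_force: [-0.8, 0.5, 2.0]
opening: 0.059
```

Run:
```python
from h import *
s=st(); print("in press",inpress(s["position"]))
plan([(W(Q,[[0,0,.08]])[0],Rdown(-.532))],.05,step=.1)
```

```text
t 12.38 p [ 0.5212 -0.1845  0.0782] j [-0.556  0.358  1.78   0.003  1.008 -0.022] F [-0.8  0.5  2. ] op 0.059
[[-0.511 -0.003  0.86 ]
 [-0.86   0.005 -0.511]
 [-0.003 -1.    -0.005]]
in press [-0.00733356 -0.00524391  0.07818933]
1 [[0.007, -0.002, 0.005, 0.005, -0.004, -0.003, 0.05]]
```

Call:
jog_arm([
  [0.002,-0.001,0.003,0.003,-0.003,-0.002,0.05],
  [0.002,0,0.001,0,0,0,0.05],
  [0,0,0,0,0,0,0.05],
])

```text
t: 12.63
position: [0.5222, -0.1909, 0.0785]
tool_rot: [-0.909, 1.593, -1.588]
contact_force: [-0.3, -0.2, -2.7]
opening: 0.0589
```

Run:
```python
from h import *
s=st(); print("in press",inpress(s["position"]))
plan([(W(Q,[[0,0,.08]])[0],Rdown(-.532))],.05,step=.1)
```

```text
t 12.63 p [ 0.5222 -0.1909  0.0785] j [-5.640e-01  3.620e-01  1.773e+00  1.000e-03  1.008e+00 -3.100e-02] F [-0.3 -0.2 -2.7] op 0.0589
[[-0.508 -0.002  0.861]
 [-0.861  0.002 -0.508]
 [-0.001 -1.    -0.003]]
in press [-0.00236906 -0.00114637  0.07849824]
1 [[0.002, -0.002, 0.001, 0.003, -0.001, -0.001, 0.05]]
```

Close to the pins. Pushing gently along +x until contact is felt.

Call:
jog_arm([
  [0.003,0,0,0,0,0,0.05],
  [0.002,0,0,0,0,0,0.05],
])

```text
t: 12.8
position: [0.5214, -0.1942, 0.0787]
tool_rot: [-0.903, 1.592, -1.588]
contact_force: [5.3, 5.0, -3.1]
opening: 0.0591
```

Call:
jog_arm([
  [0.002,0,0,0,0,0,0.05],
])

```text
t: 12.88
position: [0.5215, -0.1952, 0.0789]
tool_rot: [-0.899, 1.592, -1.587]
contact_force: [4.7, 5.6, -3.2]
opening: 0.059
```

Call:
jog_arm([
  [0.002,0.002,0,0,0,0,0.05],
  [0.001,0.001,0,0,0,0,0.05],
])

```text
t: 13.05
position: [0.522, -0.1958, 0.0783]
tool_rot: [-0.893, 1.593, -1.585]
contact_force: [-3.2, 6.1, 6.0]
opening: 0.059
```

Run:
```python
from h import *
s=st(); print("in press",inpress(s["position"]))
```

```text
t 13.05 p [ 0.522  -0.1958  0.0783] j [-0.579  0.362  1.775  0.015  1.003 -0.051] F [-3.2  6.1  6. ] op 0.059
[[-0.511  0.009  0.86 ]
 [-0.86   0.01  -0.511]
 [-0.013 -1.     0.002]]
in press [0.00193291 0.00118008 0.07829376]
```

On the bed and against the pins. Releasing.

Call:
jog_arm([
  [0,0,0,0,0,0,0.063],
  [0,0,0,0,0,0,0.066],
  [0,0,0,0,0,0,0.072],
  [0,0,0,0,0,0,0.08],
  [0,0,0,0,0,0,0.085],
  [0,0,0,0,0,0,0.085],
])

```text
t: 13.55
position: [0.5236, -0.1973, 0.0803]
tool_rot: [-0.892, 1.587, -1.588]
contact_force: [-0.1, -0.8, -1.1]
opening: 0.0849
```

Call:
jog_arm([
  [0,-0.01,0,0,0,0,0.085],
  [0,-0.02,0,0,0,0,0.085],
  [0,-0.03,0,0,0,0,0.085],
  [0,-0.03,0,0,0,0,0.085],
  [-0.01,-0.03,0,0,0,0,0.085],
  [-0.02,-0.03,0,0,0,0,0.085],
  [-0.02,-0.03,0,0,0,0,0.085],
  [-0.01,-0.02,0,0,0,0,0.085],
  [0,0,0,0,0,0,0.085],
  [0,0,0,0,0,0,0.085],
])

```text
t: 14.38
position: [0.551, -0.1454, 0.2952]
tool_rot: [-0.89, 1.59, -1.589]
contact_force: [-0.9, -0.5, -0.9]
opening: 0.0851
```

Run:
```python
from h import *
s=st(); print("in press",inpress(s["position"]))
w=viewer.capture("wrist"); save(w,"w7")
for t in ("lid_top","handle","foot"): print(t,[(np.round(inpress(cam2w(w,x["position"])),4),round(x["conf"],2)) for x in viewer.spot_in(w,t)[:2]])
print(proj(w,W(Q,[[0,0,.119],[0,0,.103],[.024,.024,.032]])))
```

```text
t 14.38 p [ 0.551  -0.1454  0.2952] j [-0.473  0.13   1.579  0.012  1.425  0.063] F [-0.9 -0.5 -0.9] op 0.0851
[[-0.512  0.012  0.859]
 [-0.859  0.008 -0.512]
 [-0.013 -1.     0.006]]
in press [-0.05617505  0.0005556   0.29520226]
lid_top [(array([1.000e-04, 3.500e-03, 1.009e-01]), 0.91)]
handle [(array([ 0.0999, -0.0019,  0.1515]), 0.74)]
foot []
[[281.00532992 250.74734681]
 [280.92123624 244.08805344]
 [301.5192498  240.2357641 ]]
```

View pics/w7.png

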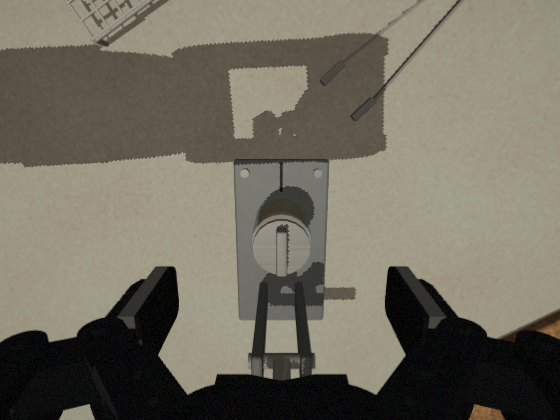

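The jar stands at its place. The lid's centre is at about (282,246) against a predicted (281,244), and the bar is parallel to the line at x≈281. Next is the handle.

Run:
```python
from h import *
t=viewer.capture("top")
for u in ((620,370),(680,268),(562,475)): print("handle px",inpress(onz(t,(np.array(u)+.5)/5-.5+[315,205],.336)))
print(proj(t,W(Q,[[.153,0,.334]])))
print([(np.round(inpress(cam2w(t,x["position"])),4),round(x["conf"],2)) for x in viewer.spot_in(t,"handle")])
st(); Z=Rdown(-2.103)
plan([(W(Q,[[0.02,-.033,.41]])[0],Rdown(-1.3)),(W(Q,[[.153,-.033,.41]])[0],Z)],.05)
```

```text
handle px [ 0.15275818 -0.00139255  0.336     ]
handle px [0.1534666  0.05039423 0.336     ]
handle px [ 0.15365228 -0.0534065   0.336     ]
[[438.63590554 278.01680886]]
[(array([ 0.1462, -0.0026,  0.3425]), 0.6)]
t 14.68 p [ 0.5496 -0.1457  0.2919] j [-0.474  0.134  1.582  0.012  1.425  0.064] F [ 0.1 -0.6  0.3] op 0.0849
[[-0.514  0.007  0.858]
 [-0.858  0.01  -0.514]
 [-0.012 -1.     0.   ]]
7 [[0.011, -0.017, -0.005, 0.001, 0.109, -0.002, 0.05], [0.011, -0.017, -0.003, 0.001, 0.109, -0.002, 0.05], [0.011, -0.017, -0.002, 0.0, 0.108, -0.002, 0.05], [0.012, -0.017, -0.001, 0.001, 0.109, -0.001, 0.05], [0.011, -0.017, 0.0, 0.0, 0.108, -0.002, 0.05], [0.012, -0.017, 0.002, 0.001, 0.109, -0.001, 0.05], [0.011, -0.017, 0.003, 0.0, 0.108, -0.002, 0.05]]
8 [[0.012, 0.0, 0.012, 0.0, 0.1, 0.0, 0.05], [0.011, 0.0, 0.013, 0.0, 0.1, 0.0, 0.05], [0.009, 0.0, 0.014, 0.0, 0.101, 0.0, 0.05], [0.008, 0.0, 0.014, 0.0, 0.1, 0.0, 0.05], [0.007, 0.0, 0.015, 0.0, 0.101, 0.0, 0.05], [0.005, 0.0, 0.016, 0.0, 0.1, 0.0, 0.05], [0.003, 0.0, 0.016, 0.0, 0.101, 0.0, 0.05], [0.002, 0.0, 0.016, 0.0, 0.1, 0.0, 0.05]]
```

Handle confirmed at press (0.153, 0, 0.334): the pixels agree within 2 mm.

Call:
jog_arm([
  [0.005,-0.02,-0.005,0,0.109,-0.002,0.05],
  [0.01,-0.02,-0.003,0,0.109,-0.002,0.05],
  [0.011,-0.02,-0.002,0,0.109,-0.002,0.05],
  [0.011,-0.018,-0.001,0,0.109,-0.001,0.05],
  [0.011,-0.017,0,0,0.109,-0.002,0.05],
  [0.011,-0.016,0.002,0,0.109,-0.001,0.05],
  [0.011,-0.012,0.003,0,0.109,-0.002,0.05],
  [0,0,0,0,0,0,0.05],
])

```text
t: 15.35
position: [0.4821, -0.1897, 0.4073]
tool_rot: [-0.265, 2.129, -2.093]
contact_force: [-0.4, -0.5, 0.1]
opening: 0.0502
```

Run:
```python
from h import *
s=st(); print("in press",inpress(s["position"]))
plan([(W(Q,[[.153,-.033,.41]])[0],Rdown(-2.103))],.05,step=.03)
```

```text
t 15.35 p [ 0.4821 -0.1897  0.4073] j [-0.603 -0.015  1.512 -0.002  1.673  0.74 ] F [-0.4 -0.5  0.1] op 0.0502
[[-0.974 -0.024  0.225]
 [-0.226  0.014 -0.974]
 [ 0.02  -1.    -0.019]]
in press [ 0.01698691 -0.03633588  0.40733036]
7 [[0.013, 0.0, 0.014, 0.002, 0.109, 0.004, 0.05], [0.011, 0.0, 0.016, 0.001, 0.108, 0.004, 0.05], [0.01, -0.001, 0.017, 0.002, 0.109, 0.004, 0.05], [0.008, -0.001, 0.018, 0.001, 0.108, 0.004, 0.05], [0.006, 0.0, 0.019, 0.002, 0.109, 0.004, 0.05], [0.003, 0.0, 0.019, 0.002, 0.108, 0.003, 0.05], [0.002, -0.001, 0.019, 0.001, 0.109, 0.004, 0.05]]
```

Call:
jog_arm([
  [0.013,-0.001,0.014,0.002,0.109,0.004,0.05],
  [0.011,-0.001,0.016,0.001,0.109,0.004,0.05],
  [0.01,-0.001,0.017,0.002,0.109,0.004,0.05],
  [0.008,-0.001,0.018,0.001,0.109,0.004,0.05],
  [0.006,-0.001,0.019,0.002,0.109,0.004,0.05],
  [0.003,-0.001,0.018,0.002,0.108,0.003,0.05],
  [0.001,-0.001,0.014,0.001,0.1,0.003,0.05],
  [0,0,0,0,0,0,0.05],
  [0,0,0,0,0,0,0.05],
])

```text
t: 16.1
position: [0.416, -0.3067, 0.3992]
tool_rot: [-0.508, -1.928, 1.904]
contact_force: [-0.5, -0.4, 0.9]
opening: 0.05
```

Run:
```python
from h import *
s=st(); print("in press",inpress(s["position"]))
plan([(W(Q,[[.153,-.033,.41]])[0],Rdown(-2.103)),(W(Q,[[.153,-.033,.337]])[0],Rdown(-2.103))],.05,step=.03)
```

```text
t 16.1 p [ 0.416  -0.3067  0.3992] j [-0.867 -0.023  1.535  0.002  1.648  1.237] F [-0.5 -0.4  0.9] op 0.05
[[-0.862 -0.011 -0.507]
 [ 0.507  0.016 -0.862]
 [ 0.017 -1.    -0.008]]
in press [ 0.15135768 -0.03393758  0.39917785]
1 [[-0.001, -0.011, 0.002, 0.008, 0.0, 0.017, 0.05]]
3 [[0.0, 0.024, 0.0, 0.0, 0.0, 0.0, 0.05], [0.0, 0.025, 0.0, 0.0, 0.0, 0.0, 0.05], [0.0, 0.024, 0.0, 0.0, 0.0, 0.0, 0.05]]
```

Call:
jog_arm([
  [0,0.012,0.001,0.004,0,0.008,0.05],
  [0,0.016,0.001,0.002,0,0.005,0.05],
  [0,0.014,0,0,0,0,0.05],
  [0,0.01,0,0,0,0,0.05],
  [0,0.003,0,0,0,0,0.05],
  [0,0,0,0,0,0,0.05],
])

```text
t: 16.6
position: [0.4166, -0.3038, 0.3371]
tool_rot: [-0.494, -1.943, 1.926]
contact_force: [-0.6, -0.1, 0.6]
opening: 0.0502
```

Run:
```python
from h import *
s=st(); print("in press",inpress(s["position"]))
plan([(W(Q,[[.153,-.033,.337]])[0],Rdown(-2.103))],.05,step=.03)
```

```text
t 16.6 p [ 0.4166 -0.3038  0.3371] j [-0.862 -0.007  1.641  0.003  1.519  1.216] F [-0.6 -0.1  0.6] op 0.0502
[[-0.874 -0.005 -0.486]
 [ 0.486  0.01  -0.874]
 [ 0.009 -1.    -0.007]]
in press [ 0.14852986 -0.03483444  0.33710904]
1 [[-0.002, 0.0, 0.005, 0.006, 0.025, 0.009, 0.05]]
```

Call:
jog_arm([
  [-0.001,0,0.003,0.003,0.02,0.005,0.04],
  [0,0,0.001,0,0,0,0.03],
  [0,0,0,0,0,0,0.01],
  [0,0,0,0,0,0,0.01],
  [0,0,0,0,0,0,0.01],
  [0,0,0,0,0,0,0.01],
], grip_force=30)

```text
t: 17.1
position: [0.416, -0.3084, 0.3381]
tool_rot: [-0.516, -1.927, 1.922]
contact_force: [-1.2, -0.1, -2.7]
opening: 0.0168
```

```bash
cat >> h.py <<'E'
def lever(p):
    d=inpress(p)-[.1,0,.136]; return np.arctan2(-d[0],d[2])+np.radians(15), np.hypot(d[0],d[2])
def arc(a0,a1,n,op=.01,rad=.205,dz=.003):
    "tool rows along the lever's arc at fixed downward tool; tool x=-press y, y=down, z=press +x"
    th=np.linspace(a0,a1,n+1)-np.radians(15); x=-rad*np.sin(th); z=rad*np.cos(th)
    print([[0,round(-b,4),round(a,4),0,0,0,op] for a,b in zip(np.diff(x),np.diff(z))])
E
python3 - <<'E'
from h import *
s=st(); print("in press",inpress(s["position"]),"lever",lever(np.array(s["position"])-[0,0,.003]))
arc(0,1.0,10); arc(1.0,1.6,6)
E
```

```text
t 17.1 p [ 0.416  -0.3084  0.3381] j [-8.680e-01 -7.000e-03  1.639e+00  1.000e-03  1.513e+00  1.229e+00] F [-1.2 -0.1 -2.7] op 0.0168
[[-0.865 -0.001 -0.502]
 [ 0.502  0.003 -0.865]
 [ 0.003 -1.    -0.002]]
in press [ 0.15278238 -0.03309164  0.33808681] lever (np.float64(0.0026392587148194036), np.float64(0.20596489545209853))
[[0, np.float64(-0.0043), np.float64(-0.02), 0, 0, 0, 0.01], [0, np.float64(-0.0023), np.float64(-0.0204), 0, 0, 0, 0.01], [0, np.float64(-0.0002), np.float64(-0.0205), 0, 0, 0, 0.01], [0, np.float64(0.0018), np.float64(-0.0204), 0, 0, 0, 0.01], [0, np.float64(0.0038), np.float64(-0.0201), 0, 0, 0, 0.01], [0, np.float64(0.0058), np.float64(-0.0196), 0, 0, 0, 0.01], [0, np.float64(0.0078), np.float64(-0.019), 0, 0, 0, 0.01], [0, np.float64(0.0096), np.float64(-0.0181), 0, 0, 0, 0.01], [0, np.float64(0.0114), np.float64(-0.017), 0, 0, 0, 0.01], [0, np.float64(0.013), np.float64(-0.0158), 0, 0, 0, 0.01]]
[[0, np.float64(0.0145), np.float64(-0.0144), 0, 0, 0, 0.01], [0, np.float64(0.0159), np.float64(-0.0129), 0, 0, 0, 0.01], [0, np.float64(0.0171), np.float64(-0.0113), 0, 0, 0, 0.01], [0, np.float64(0.0182), np.float64(-0.0095), 0, 0, 0, 0.01], [0, np.float64(0.019), np.float64(-0.0077), 0, 0, 0, 0.01], [0, np.float64(0.0197), np.float64(-0.0057), 0, 0, 0, 0.01]]
```

Handle gripped, lever ≈0. Starting the arc.

Call:
jog_arm([
  [0,-0.002,-0.01,0,0,0,0.01],
  [0,-0.003,-0.015,0,0,0,0.01],
  [0,-0.002,-0.018,0,0,0,0.01],
  [0,0,-0.018,0,0,0,0.01],
  [0,0.001,-0.018,0,0,0,0.01],
  [0,0.002,-0.012,0,0,0,0.01],
])

```text
t: 17.6
position: [0.4605, -0.2342, 0.3448]
tool_rot: [-0.524, -1.907, 1.93]
contact_force: [-2.6, -2.8, 1.0]
opening: 0.0169
```

Run:
```python
from h import *
s=st(); a,rr=lever(np.array(s["position"])-[0,0,.003]);print("in press",inpress(s["position"]),"lever",a,rr)
arc(a,a+.9,10)
```

```text
t 17.6 p [ 0.4605 -0.2342  0.3448] j [-0.694 -0.016  1.634 -0.011  1.52   1.413] F [-2.6 -2.8  1. ] op 0.0169
[[-0.86  -0.005 -0.51 ]
 [ 0.51  -0.011 -0.86 ]
 [-0.001 -1.     0.012]]
in press [ 0.06625912 -0.03230191  0.34476553] lever 0.42433026762542125 0.20851355127209958
[[0, np.float64(0.0038), np.float64(-0.018), 0, 0, 0, 0.01], [0, np.float64(0.0054), np.float64(-0.0176), 0, 0, 0, 0.01], [0, np.float64(0.007), np.float64(-0.0171), 0, 0, 0, 0.01], [0, np.float64(0.0085), np.float64(-0.0164), 0, 0, 0, 0.01], [0, np.float64(0.0099), np.float64(-0.0156), 0, 0, 0, 0.01], [0, np.float64(0.0113), np.float64(-0.0146), 0, 0, 0, 0.01], [0, np.float64(0.0125), np.float64(-0.0135), 0, 0, 0, 0.01], [0, np.float64(0.0137), np.float64(-0.0123), 0, 0, 0, 0.01], [0, np.float64(0.0148), np.float64(-0.0111), 0, 0, 0, 0.01], [0, np.float64(0.0157), np.float64(-0.0097), 0, 0, 0, 0.01]]
```

Call:
jog_arm([
  [0,0.005,-0.016,0,0,0,0.01],
  [0,0.006,-0.017,0,0,0,0.01],
  [0,0.008,-0.017,0,0,0,0.01],
  [0,0.009,-0.016,0,0,0,0.01],
  [0,0.011,-0.015,0,0,0,0.01],
  [0,0.012,-0.014,0,0,0,0.01],
  [0,0.012,-0.012,0,0,0,0.01],
  [0,0.01,-0.009,0,0,0,0.01],
])

```text
t: 18.27
position: [0.521, -0.1342, 0.2785]
tool_rot: [-0.532, -1.893, 1.949]
contact_force: [-3.0, 0.5, 5.8]
opening: 0.0167
```

Run:
```python
from h import *
s=st(); a,rr=lever(np.array(s["position"])-[0,0,.003]);print("in press",inpress(s["position"]),"lever",a,rr)
arc(a,1.6,6)
```

```text
t 18.27 p [ 0.521  -0.1342  0.2785] j [-0.458  0.074  1.674 -0.027  1.383  1.653] F [-3.   0.5  5.8] op 0.0167
[[-0.86  -0.003 -0.51 ]
 [ 0.51  -0.028 -0.86 ]
 [-0.012 -1.     0.026]]
in press [-0.05053089 -0.03095707  0.27846998] lever 1.085320038047714 0.20521068463041428
[[0, np.float64(0.0134), np.float64(-0.0114), 0, 0, 0, 0.01], [0, np.float64(0.0143), np.float64(-0.0102), 0, 0, 0, 0.01], [0, np.float64(0.0151), np.float64(-0.0089), 0, 0, 0, 0.01], [0, np.float64(0.0159), np.float64(-0.0076), 0, 0, 0, 0.01], [0, np.float64(0.0164), np.float64(-0.0062), 0, 0, 0, 0.01], [0, np.float64(0.0169), np.float64(-0.0048), 0, 0, 0, 0.01]]
```

Call:
jog_arm([
  [0,0.012,-0.01,0,0,0,0.01],
  [0,0.014,-0.01,0,0,0,0.01],
  [0,0.015,-0.009,0,0,0,0.01],
  [0,0.014,-0.007,0,0,0,0.01],
  [0,0.01,-0.004,0,0,0,0.01],
])

```text
t: 18.68
position: [0.5425, -0.0991, 0.2096]
tool_rot: [-0.531, -1.891, 1.952]
contact_force: [-4.2, -2.7, 3.4]
opening: 0.0167
```

Run:
```python
from h import *
s=st(); a,rr=lever(np.array(s["position"])-[0,0,.003]);print("in press",inpress(s["position"]),"lever",a,rr)
arc(a,1.7,5); arc(1.7,1.92,12)
```

```text
t 18.68 p [ 0.5425 -0.0991  0.2096] j [-0.379  0.171  1.711 -0.032  1.251  1.736] F [-4.2 -2.7  3.4] op 0.0167
[[-0.861 -0.003 -0.509]
 [ 0.509 -0.031 -0.86 ]
 [-0.013 -1.     0.028]]
in press [-0.09173056 -0.03025876  0.20955284] lever 1.4799945207519811 0.20429956571754485
[[0, np.float64(0.0085), np.float64(-0.0029), 0, 0, 0, 0.01], [0, np.float64(0.0087), np.float64(-0.0025), 0, 0, 0, 0.01], [0, np.float64(0.0088), np.float64(-0.0022), 0, 0, 0, 0.01], [0, np.float64(0.0088), np.float64(-0.0018), 0, 0, 0, 0.01], [0, np.float64(0.0089), np.float64(-0.0014), 0, 0, 0, 0.01]]
[[0, np.float64(0.0037), np.float64(-0.0005), 0, 0, 0, 0.01], [0, np.float64(0.0037), np.float64(-0.0004), 0, 0, 0, 0.01], [0, np.float64(0.0037), np.float64(-0.0003), 0, 0, 0, 0.01], [0, np.float64(0.0037), np.float64(-0.0003), 0, 0, 0, 0.01], [0, np.float64(0.0038), np.float64(-0.0002), 0, 0, 0, 0.01], [0, np.float64(0.0038), np.float64(-0.0001), 0, 0, 0, 0.01], [0, np.float64(0.0038), np.float64(-0.0001), 0, 0, 0, 0.01], [0, np.float64(0.0038), np.float64(0.0), 0, 0, 0, 0.01], [0, np.float64(0.0038), np.float64(0.0001), 0, 0, 0, 0.01], [0, np.float64(0.0038), np.float64(0.0002), 0, 0, 0, 0.01], [0, np.float64(0.0038), np.float64(0.0002), 0, 0, 0, 0.01], [0, np.float64(0.0037), np.float64(0.0003), 0, 0, 0, 0.01]]
```

Call:
jog_arm([
  [0,0.008,-0.003,0,0,0,0.01],
  [0,0.007,-0.002,0,0,0,0.01],
  [0,0.005,-0.002,0,0,0,0.01],
  [0,0.004,-0.001,0,0,0,0.01],
])

```text
t: 19.02
position: [0.5464, -0.0927, 0.1819]
tool_rot: [-0.529, -1.889, 1.953]
contact_force: [-3.3, -1.2, 4.2]
opening: 0.0171
```

Run:
```python
from h import *
s=st(); a,rr=lever(np.array(s["position"])-[0,0,.003]);print("in press",inpress(s["position"]),"lever",a,rr)
t=viewer.capture("side"); save(t,"side8"); w=viewer.capture("wrist"); save(w,"w8")
u=proj(t,W(Q,[[-.02,0,.13]]))[0]; print(u)
x,y=int(u[0]),int(u[1]); im=cv2.imread("pics/side8.png")
o=np.zeros((400,800,3),np.uint8); o[:,:400]=cv2.resize(im[max(0,y-50):y+50,x-50:x+50],(400,400),interpolation=cv2.INTER_CUBIC); o[:,400:]=cv2.resize(cv2.imread("pics/w8.png"),(400,300),interpolation=cv2.INTER_AREA)[0:300] if 0 else cv2.copyMakeBorder(cv2.resize(cv2.imread("pics/w8.png"),(400,300)),0,100,0,0,cv2.BORDER_CONSTANT)
cv2.imwrite("pics/m8.png",o)
```

```text
t 19.02 p [ 0.5464 -0.0927  0.1819] j [-0.365  0.21   1.725 -0.034  1.2    1.752] F [-3.3 -1.2  4.2] op 0.0171
[[-0.861 -0.006 -0.509]
 [ 0.509 -0.032 -0.86 ]
 [-0.011 -0.999  0.03 ]]
in press [-0.09924134 -0.03009694  0.1819063 ] lever 1.620486588961757 0.20380888361318977
[306.66929749 189.5934892 ]
```

View pics/m8.png

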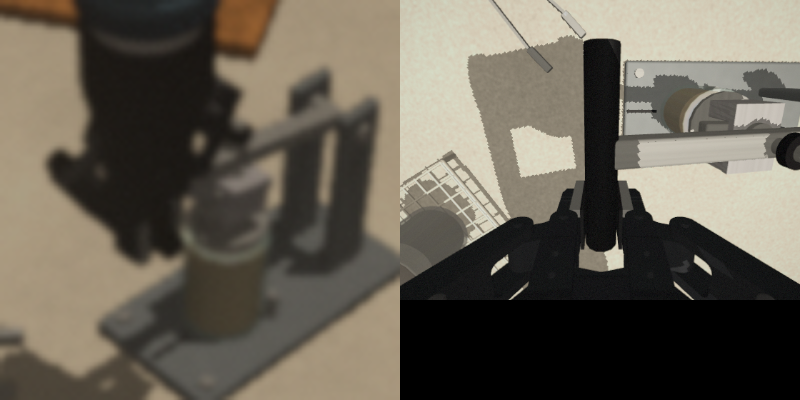

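The foot is over the lid, straddling the bar, and the jar is in place. Going on in small steps while watching the force.

Call:
jog_arm([
  [0,0.004,0,0,0,0,0.01],
  [0,0.004,0,0,0,0,0.01],
  [0,0.003,0,0,0,0,0.01],
])

```text
t: 19.37
position: [0.5472, -0.0914, 0.1723]
tool_rot: [-0.531, -1.894, 1.949]
contact_force: [-2.9, 2.8, 5.8]
opening: 0.0172
```

Call:
jog_arm([
  [0,0.003,0,0,0,0,0.01],
  [0,0.003,0,0,0,0,0.01],
])

```text
t: 19.53
position: [0.5476, -0.0908, 0.1665]
tool_rot: [-0.532, -1.896, 1.948]
contact_force: [-1.7, 4.3, 4.3]
opening: 0.0163
```

Call:
jog_arm([
  [0,0.003,0,0,0,0,0.01],
  [0,0.003,0,0,0,0,0.01],
  [0,0.003,0,0,0,0,0.01],
])

```text
t: 19.78
position: [0.5481, -0.0901, 0.1571]
tool_rot: [-0.533, -1.898, 1.946]
contact_force: [-1.1, 5.5, 4.5]
opening: 0.0167
```

Call:
jog_arm([
  [0,0.003,0,0,0,0,0.01],
  [0,0.003,0,0,0,0,0.01],
])

```text
t: 19.95
position: [0.5483, -0.0897, 0.1505]
tool_rot: [-0.533, -1.9, 1.946]
contact_force: [-1.6, 4.7, 4.9]
opening: 0.0168
```

Call:
jog_arm([
  [0,0.003,0,0,0,0,0.01],
  [0,0.003,0,0,0,0,0.01],
])

```text
t: 20.12
position: [0.5484, -0.0895, 0.1444]
tool_rot: [-0.533, -1.9, 1.945]
contact_force: [-3.4, 5.3, 9.1]
opening: 0.0167
```

Call:
jog_arm([
  [0,0.003,0,0,0,0,0.01],
])

```text
t: 20.2
position: [0.5484, -0.0895, 0.1415]
tool_rot: [-0.533, -1.9, 1.945]
contact_force: [-3.0, 5.2, 8.0]
opening: 0.0166
```

Call:
jog_arm([
  [0,0.003,0,0,0,0,0.01],
])

```text
t: 20.28
position: [0.5485, -0.0895, 0.1386]
tool_rot: [-0.533, -1.9, 1.945]
contact_force: [-4.5, 3.7, 10.3]
opening: 0.0169
```

Call:
jog_arm([
  [0,0.002,0,0,0,0,0.01],
])

```text
t: 20.37
position: [0.5484, -0.0895, 0.1367]
tool_rot: [-0.532, -1.9, 1.945]
contact_force: [-3.3, 3.9, 9.7]
opening: 0.0168
```

Call:
jog_arm([
  [0,0.002,0,0,0,0,0.01],
])

```text
t: 20.45
position: [0.5484, -0.0895, 0.1348]
tool_rot: [-0.532, -1.9, 1.945]
contact_force: [-3.5, 4.1, 9.7]
opening: 0.0166
```

Call:
jog_arm([
  [0,0.0015,0,0,0,0,0.01],
])

```text
t: 20.53
position: [0.5484, -0.0896, 0.1336]
tool_rot: [-0.532, -1.9, 1.945]
contact_force: [-5.0, 4.7, 14.2]
opening: 0.0166
```

Call:
jog_arm([
  [0,0.0015,0,0,0,0,0.01],
])

```text
t: 20.62
position: [0.5485, -0.0896, 0.1329]
tool_rot: [-0.532, -1.9, 1.945]
contact_force: [-7.8, 5.2, 20.3]
opening: 0.0168
```

Call:
jog_arm([
  [0,0.0013,0,0,0,0,0.01],
])

```text
t: 20.7
position: [0.5485, -0.0896, 0.1329]
tool_rot: [-0.531, -1.9, 1.945]
contact_force: [-9.0, 5.5, 19.6]
opening: 0.0169
```

Motion stopped while the force rose from about 10 to 20 N, after about 14 mm of lid travel at the handle. The lid is home. Now guiding the lever back up.

Run:
```python
from h import *
s=st(); a,rr=lever(np.array(s["position"])-[0,0,.003]);print("in press",inpress(s["position"]),"lever",a,rr)
arc(a,1.1,9)
```

```text
t 20.7 p [ 0.5485 -0.0896  0.1329] j [-0.363  0.276  1.756 -0.025  1.102  1.752] F [-9.   5.5 19.6] op 0.0169
[[-0.861 -0.    -0.509]
 [ 0.509 -0.024 -0.861]
 [-0.012 -1.     0.02 ]]
in press [-0.10297996 -0.02988853  0.13289424] lever 1.8626672589881768 0.20307177651477845
[[0, np.float64(-0.0174), np.float64(0.0002), 0, 0, 0, 0.01], [0, np.float64(-0.0173), np.float64(0.0017), 0, 0, 0, 0.01], [0, np.float64(-0.0171), np.float64(0.0031), 0, 0, 0, 0.01], [0, np.float64(-0.0168), np.float64(0.0046), 0, 0, 0, 0.01], [0, np.float64(-0.0163), np.float64(0.006), 0, 0, 0, 0.01], [0, np.float64(-0.0157), np.float64(0.0073), 0, 0, 0, 0.01], [0, np.float64(-0.0151), np.float64(0.0086), 0, 0, 0, 0.01], [0, np.float64(-0.0143), np.float64(0.0099), 0, 0, 0, 0.01], [0, np.float64(-0.0134), np.float64(0.0111), 0, 0, 0, 0.01]]
```

Call:
jog_arm([
  [0,-0.006,0,0,0,0,0.01],
  [0,-0.012,0,0,0,0,0.01],
  [0,-0.016,0.001,0,0,0,0.01],
  [0,-0.017,0.003,0,0,0,0.01],
  [0,-0.016,0.004,0,0,0,0.01],
  [0,-0.015,0.005,0,0,0,0.01],
  [0,-0.015,0.006,0,0,0,0.01],
  [0,-0.013,0.007,0,0,0,0.01],
  [0,-0.01,0.007,0,0,0,0.01],
])

```text
t: 21.45
position: [0.5311, -0.1182, 0.2563]
tool_rot: [-0.534, -1.898, 1.945]
contact_force: [1.5, 4.9, 1.4]
opening: 0.0168
```

Run:
```python
from h import *
s=st(); a,rr=lever(np.array(s["position"])-[0,0,.003]);print("in press",inpress(s["position"]),"lever",a,rr)
arc(a,a-.9,10)
```

```text
t 21.45 p [ 0.5311 -0.1182  0.2563] j [-0.425  0.106  1.686 -0.023  1.34   1.688] F [1.5 4.9 1.4] op 0.0168
[[-0.86  -0.    -0.511]
 [ 0.511 -0.025 -0.859]
 [-0.012 -1.     0.021]]
in press [-0.06950639 -0.03039014  0.25629852] lever 1.2272586875306832 0.20613432209229648
[[0, np.float64(-0.0147), np.float64(0.0112), 0, 0, 0, 0.01], [0, np.float64(-0.0136), np.float64(0.0124), 0, 0, 0, 0.01], [0, np.float64(-0.0124), np.float64(0.0136), 0, 0, 0, 0.01], [0, np.float64(-0.0112), np.float64(0.0147), 0, 0, 0, 0.01], [0, np.float64(-0.0098), np.float64(0.0156), 0, 0, 0, 0.01], [0, np.float64(-0.0084), np.float64(0.0164), 0, 0, 0, 0.01], [0, np.float64(-0.0068), np.float64(0.0171), 0, 0, 0, 0.01], [0, np.float64(-0.0053), np.float64(0.0177), 0, 0, 0, 0.01], [0, np.float64(-0.0037), np.float64(0.0181), 0, 0, 0, 0.01], [0, np.float64(-0.002), np.float64(0.0183), 0, 0, 0, 0.01]]
```

Call:
jog_arm([
  [0,-0.013,0.011,0,0,0,0.01],
  [0,-0.013,0.013,0,0,0,0.01],
  [0,-0.012,0.014,0,0,0,0.01],
  [0,-0.011,0.015,0,0,0,0.01],
  [0,-0.009,0.016,0,0,0,0.01],
  [0,-0.008,0.017,0,0,0,0.01],
  [0,-0.006,0.017,0,0,0,0.01],
  [0,-0.004,0.017,0,0,0,0.01],
  [0,-0.002,0.014,0,0,0,0.01],
])

```text
t: 22.2
position: [0.4626, -0.2327, 0.348]
tool_rot: [-0.547, -1.914, 1.942]
contact_force: [1.2, 1.2, 2.3]
opening: 0.0168
```

Run:
```python
from h import *
s=st(); a,rr=lever(np.array(s["position"])-[0,0,.003]);print("in press",inpress(s["position"]),"lever",a,rr)
arc(a,0,5)
```

```text
t 22.2 p [ 0.4626 -0.2327  0.348 ] j [-0.693 -0.03   1.642 -0.004  1.505  1.411] F [1.2 1.2 2.3] op 0.0168
[[-0.861  0.016 -0.508]
 [ 0.508 -0.019 -0.861]
 [-0.023 -1.     0.008]]
in press [ 0.06393095 -0.03123173  0.3480075 ] lever 0.432689194261474 0.2120969334906422
[[0, np.float64(-0.0023), np.float64(0.0176), 0, 0, 0, 0.01], [0, np.float64(-0.0007), np.float64(0.0177), 0, 0, 0, 0.01], [0, np.float64(0.0008), np.float64(0.0177), 0, 0, 0, 0.01], [0, np.float64(0.0023), np.float64(0.0176), 0, 0, 0, 0.01], [0, np.float64(0.0038), np.float64(0.0173), 0, 0, 0, 0.01]]
```

Call:
jog_arm([
  [0,0.001,0.015,0,0,0,0.01],
  [0,0.001,0.017,0,0,0,0.01],
  [0,0.002,0.017,0,0,0,0.01],
  [0,0.003,0.016,0,0,0,0.01],
  [0,0.003,0.011,0,0,0,0.01],
  [0,0.001,0.004,0,0,0,0.01],
])

```text
t: 22.7
position: [0.4171, -0.3087, 0.3426]
tool_rot: [-0.555, -1.907, 1.945]
contact_force: [2.3, 0.1, -3.2]
opening: 0.0167
```

Run:
```python
from h import *
s=st(); a,rr=lever(np.array(s["position"])-[0,0,.003]);print("in press",inpress(s["position"]),"lever",a,rr)
```

```text
t 22.7 p [ 0.4171 -0.3087  0.3426] j [-0.865 -0.029  1.652 -0.002  1.489  1.245] F [ 2.3  0.1 -3.2] op 0.0167
[[-0.858  0.018 -0.513]
 [ 0.512 -0.024 -0.858]
 [-0.028 -1.     0.012]]
in press [ 0.15249335 -0.03196228  0.34264747] lever 0.009525203773253332 0.21030416977929894
```

Call:
jog_arm([
  [0,0,0.001,0,0,0,0.01],
  [0,0,0,0,0,0,0.03],
  [0,0,0,0,0,0,0.05],
  [0,0,0,0,0,0,0.06],
  [0,0,0,0,0,0,0.06],
  [0,-0.015,0,0,0,0,0.06],
  [0,-0.025,0,0,0,0,0.06],
  [0,-0.03,0,0,0,0,0.06],
  [0,-0.02,0,0,0,0,0.06],
  [0,0,0,0,0,0,0.06],
])

```text
t: 23.53
position: [0.4154, -0.3042, 0.4331]
tool_rot: [-0.544, -1.91, 1.943]
contact_force: [0.2, -0.0, 0.6]
opening: 0.0599
```

Call:
jog_arm([
  [0.02,0,0,0,0,0,0.06],
  [0.03,0,0,0,0,0,0.06],
  [0.03,0,0,0,0,0,0.06],
  [0.03,0,0,0,0,0,0.06],
  [0.02,0,0,0,0,0,0.06],
  [0,0,0,0,0,0,0.06],
  [0,0,0,0,0,0,0.06],
])

```text
t: 24.12
position: [0.3009, -0.2332, 0.4256]
tool_rot: [-0.537, -1.913, 1.946]
contact_force: [0.2, -0.6, -0.4]
opening: 0.0598
```

Run:
```python
from h import *
st(); t=viewer.capture("top"); s=viewer.capture("side"); save(t,"top9"); save(s,"side9")
for n in ("lid_top","handle","foot","jar"):
    for c in (t,s): print(n,[(np.round(inpress(cam2w(c,x["position"])),4),round(x["conf"],2)) for x in viewer.spot_in(c,n)[:1]])
for n in ("canister","tongs","spoon"): print(n,[(np.round(cam2w(t,x["position"]),3),round(x["conf"],2)) for x in viewer.spot_in(t,n)[:1]])
print(proj(t,W(Q,[[.153,0,.334],[0,0,.112]])))
u=proj(s,W(Q,[[0,0,.13]]))[0]; x,y=int(u[0]),int(u[1]); print(x,y)
a=cv2.imread("pics/side9.png")[max(0,y-110):y+40,x-75:x+75]; b=cv2.imread("pics/top9.png")[190:310,310:470]
o=np.zeros((500,800,3),np.uint8); a=cv2.resize(a,None,fx=2.6,fy=2.6,interpolation=cv2.INTER_CUBIC); b=cv2.resize(b,None,fx=2.5,fy=2.5,interpolation=cv2.INTER_CUBIC)
o[:a.shape[0],:a.shape[1]]=a; o[:b.shape[0],400:800]=b; cv2.imwrite("pics/m9.png",o)
```

```text
t 24.12 p [ 0.3009 -0.2332  0.4256] j [-0.972 -0.388  1.788 -0.003  1.719  1.127] F [ 0.2 -0.6 -0.4] op 0.0598
[[-0.864  0.011 -0.504]
 [ 0.504 -0.02  -0.864]
 [-0.019 -1.     0.012]]
lid_top [(array([-0.0069, -0.0015,  0.095 ]), 0.62)]
lid_top [(array([ 0.0002, -0.0039,  0.0983]), 0.84)]
handle [(array([-0.2161,  0.1375,  0.0124]), 0.6)]
handle [(array([ 0.1241, -0.0025,  0.2573]), 0.72)]
foot [(array([ 0.1073, -0.0019,  0.2489]), 0.74)]
foot [(array([ 0.1069, -0.0038,  0.2437]), 0.84)]
jar [(array([-0.0056, -0.0007,  0.0941]), 0.88)]
jar [(array([-0.0111, -0.0135,  0.0795]), 0.9)]
canister [(array([0.549, 0.132, 0.14 ]), 0.62)]
tongs [(array([ 0.748, -0.077,  0.01 ]), 0.71)]
spoon [(array([0.32 , 0.205, 0.01 ]), 0.92)]
[[438.63590554 278.01680886]
 [357.6111083  241.32171914]]
312 186
```

The viewer limit is reached. I'll check the lever and jar numerically instead, against the first picture.

Run:
```python
from h import *
for n in ("top1","top9"):
    im=cv2.imread(f"pics/{n}.png").max(2)[245:310,415:465]; m=(im<30).astype(np.uint8)
    k,l,stt,cen=cv2.connectedComponentsWithStats(m); i=1+np.argmax(stt[1:,4]); print(n,cen[i]+[415,245],stt[i,4],cv2.minAreaRect(cv2.findNonZero((l==i).astype(np.uint8))))
for n in ("side1","side9"):
    im=cv2.imread(f"pics/{n}.png").max(2)[80:112,335:385]; m=(im<35); v,u=np.nonzero(m); print(n,u.mean()+335,v.mean()+80,m.sum())
# bar direction on the lid: wrist-free check in the top view around the lid
w=viewer.capture("wrist")
print([(np.round(inpress(cam2w(w,x["position"])),4),round(x["conf"],2)) for x in viewer.spot_in(w,"lid_top")])
```

```text
top1 [437.9137931  278.91091954] 348 ((22.601383209228516, 33.77375793457031), (8.250264167785645, 49.36054611206055), 29.577836990356445)
top9 [438.25       278.35755814] 344 ((22.793794631958008, 33.305519104003906), (8.140998840332031, 49.108604431152344), 29.93151092529297)
side1 356.1309523809524 95.2579365079365 252
side9 355.6418439716312 95.37943262411348 282
[(array([0.0049, 0.0002, 0.0947]), 0.69)]
```

```bash
python3 -c "
from station import r; print(r.close_job())"
```

```text
the job is handed in; nothing more can be done
None
```

The job is done and handed in at about 24 s. The jar stands upright in the press against both stop pins, with its grip bar parallel to the black line. I pulled the lever down to the stop, guided it back up and let it go, and nothing is touching the press or jar.

**Pressing:** The handle force rose from about 5 N to about 10 N as the foot met the lid. After a further 14 mm or so of handle travel, motion stopped at a lever angle of about 1.86 rad and the force reached about 20 N vertically (22 N in all). That is under the 35 N limit.

**Last checks:**
- **Lid height:** the networks put the lid disc 95–98 mm above the worktop. It should be 96 mm when home and 103 mm when proud.
- **Lever:** the handle is within about 0.6 pixel of its starting place in both fixed cameras, so the lever is back up.
- **Bystanders:** the canister, tongs and spoon are where they were, within about 3 mm.

**Failed or disagreeing:**
- While I lowered the jar, it touched the bed once at about 53 N vertically (59 N in all). I backed off at once.
- The networks' lid and jar positions scattered by up to about 14 mm. One report put the handle in the wrong place altogether, so I relied on the pixel comparison for it.
- The picture-viewing limit stopped me from looking at the final pictures, so I checked the end state by numbers only. I last saw the bar parallel to the line just after placing the jar. The foot looked to be straddling the bar at about 1.6 rad, just before pressing.

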